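# Refit the hob knobs after cleaning

### The job

The hob has been cleaned: lift the flap of the two-tier box, take every rubber cap off the spindles and put it in the box's lower tier, and push all three knobs from the tray fully home on the spindles, each turned so that its flat meets the shaft's flat, until it snaps. Shut the flap down over the caps at the end, and leave the other kitchen things where they are.

Things in the scene. Friction and masses are not known exactly. Their poses are not given: they have to be found in the camera images.
- hob: Gas hob: flat steel plate 440 mm (x) by 300 mm (y), 12 mm thick, fixed on the worktop; origin under its centre. Its three control spindles stand in a row along its -x edge, 165 mm from the centre and 85 mm apart. Iron pan supports, top 50 mm above the worktop, cover it from 90 mm on the -x side of the centre to its far edge; a steel pan (a bystander) stands on them.
- spindle1: Upright control spindle, fixed (does not turn). Origin under its collar disc (40 mm wide, 4 mm thick) on the hob plate. A brass D-shaft, 14 mm in diameter, stands up from it; its tip is 23.5 mm above the origin, the top 3 mm tapered. Its flat faces this body's +x, 2.5 mm from the axis. Sprung balls stick out of its +y and -y sides, 13.5 mm above the origin.
- spindle2: Same as spindle1, in the middle of the row. The three flats face different ways. Any knob fits any spindle.
- spindle3: Same as spindle1, at the +y end of the row (spindle1 is at the -y end).
- knob1: Black hob knob, about 50 g, upright in the tray at the start; the three are identical. Drum 46 mm in diameter, 22 mm high; on it a grip bar 16 mm wide (y), from -17 to +24 mm along x, 22 to 43 mm above the underside. A white line marks the pointer end, +x. Origin at the centre of the underside, z up.
- knob2: Same as knob1. In the underside of each knob is a D-bore 21 mm deep, 1 mm clear of the shaft all round, its flat on the pointer (+x) side: it goes on only when the knob's +x points the way of the spindle's +x.
- knob3: Same as knob1. On a shaft a knob first stops on the sprung balls, underside about 13 mm above the spindle's origin; a push of about 5 to 10 N snaps it home, underside on the collar, 4 mm above the spindle's origin.
- cap1: Plain dark rubber cap that covers spindle1 while the hob is cleaned (one to three caps are present; absent ones are None). Upright round cup, open below, 32 mm in diameter, 32 mm high, 30 g. Origin at the centre of its underside, at the start 4 mm above the spindle's origin. Sits loosely, lifts straight off; a knob goes only on a bare spindle.
- cap2: Same as cap1, on spindle2, if present.
- cap3: Same as cap1, on spindle3, if present.
- box: Two-tier wooden box, fixed, 190 mm (x) by 170 mm (y), 70 mm high, walls and floor 5 mm. Origin under its centre. The lower tier is the space below the flap, from the inner floor (5 mm above the origin) up to the flap's underside 52 mm above the origin.
- flap (a joint): Angle of the flap that divides the box's two tiers: 0 lying shut (top face 57 mm above the box's origin), growing as it is lifted, up to 1.75 rad, leaning back beyond upright. Stiff hinge: it stays where it is left (about 1 to 2 N at its free edge moves it). The flap is a board 165 mm (x) by 150 mm (y) by 5 mm, hinged along its +x side (parallel to the box's y), its free edge on the -x side.
- flap_hinge (a point): Middle of the flap's hinge axis, at the underside of the shut flap, 85 mm to the box's +x from its centre and 52 mm up; the axes turn with the flap.
- flap_rod (a point): Middle of the flap's handle: a steel rod 12 mm thick and 56 mm long, parallel to the hinge, held 31 mm above the flap's underside (axis) on two small posts, 157 mm from the hinge, next to the free edge.
- flap_edge (a point): Middle of the flap's free edge, 165 mm from the hinge, at half the flap's thickness.
- tray: Shallow wooden tray, fixed, 220 mm (x) by 200 mm (y), rim 14 mm high, walls and floor 6 mm, in which the knobs lie. Origin under its centre. A small dark burner disc (40 mm wide, 9 mm high) lies in it too and is to be left alone.
- pan: Bystander: steel pan, 150 mm wide, 75 mm high, standing on the hob's pan supports. Origin under its centre.
- spice_jar: Bystander: glass jar 44 mm wide, 85 mm high, beyond the tray or box on the left. Origin under its centre.
- pepper_mill: Bystander: dark wooden pepper mill, 52 mm wide, 150 mm high. Origin under its centre.
- mug: Bystander: white mug, 76 mm wide, 85 mm high, on the robot's side of the hob. Origin under its centre.
- spatula: Bystander: kitchen spatula 260 mm long lying on the worktop near the robot.
- bowl: Bystander: small bowl 120 mm wide, 50 mm high. Origin under its centre.
- burner_disc: Bystander: dark steel burner disc 40 mm wide, 9 mm high, lying in the tray. Origin under its centre.
There are look-alikes about, which are no part of the job. Leave any blue, purple or turquoise look-alike of the knob1 alone.

How it is judged:
By the outcome, as a careful person would: the job done as asked, in the order asked, and still so for the second after the job is handed in, with the robot touching nothing.
Of cap1, cap2, cap3 only 1 to 3 are there at a start; the rules pass over those that are not, and their reading is None.
At some moment in a run one of knob1, knob2, knob3 may be knocked a few centimetres aside while the robot is not near it.
It also fails if it takes over 210 s, if anything falls off the work surface, if the arm or the gripper's body presses on something with over 40 N, if the wrist force passes 120 N, or if a joint passes its speed limit or range.

### The arm

A 6-joint arm with a two-finger parallel gripper is mounted at the origin on the work surface. World frame = base frame: x ahead of the robot, y to its left, z up, the work surface at z = 0. Lengths are in mm, angles in rad, forces in N, time in s.
With the tool pointing down it reaches from about 375 to 900 mm from the base axis. Payload 3.1 kg.
Tool frame: the origin (TCP) lies midway between the tips of the shut fingers; the grasp point (between the pads) lies env.grasp_offset behind it (env.grasp_offset is the distance from the TCP to the grasp point, in mm); x points along the fingers, y is the direction in which the jaws open and shut, and the axes are right-handed (so a half turn about x gives the same grasp; the last joint's range is limited). The gripper opens to 85 mm and grips with 20 to 120 N. Pads are 22 mm wide; open, the fingers measure 114 mm over their backs; the gripper's body (76 mm by 85 mm) begins 54 mm behind the grasp point. The pads swing forward as they close: fully open they stand 13 mm farther back than shut.
Start: joints at [-1.347, 0.527, 1.433, -0, 1.181, -0.178], TCP at [245.017, -574.946, 231.31] pointing down, gripper open.
Joint ranges: [-3.08, 3.08], [-0.75, 2.2], [0.22, 2.44], [-1.43, 4.57], [0, 2.65], [-2.85, 2.85]. Speed limits (rad/s): [2.79, 2.79, 3.14, 3.14, 3.14, 3.14].

### API

Orientations are given as a unit quaternion [w, x, y, z].
In Python, from bench import sense, optics, workorder, env gives the robot as it stands.
- The arm moves only by the tool carry_out, never from a script. Its argument "motion" is text: rows parted by semicolons, each of 7 numbers parted by spaces: the shift along the tool's x, y, z in mm, then the turn, a rotation vector about the tool's x, y, z in rad, then the closure in counts, from 0 (fully open) to 255 (shut). A call has 1 to 10 rows; each row is the pose to reach, as a shift and turn from the pose measured when the call began, along the tool's axes at that moment; what a row does not reach only later rows make up. A row lasts 1/10 s, in which the tool goes at most 50 mm and 8.59 degrees, less where a joint would pass 70% of its speed; a pose out of reach is approached as far as the arm can. A call with a gripper value outside its range is refused whole. The fingers move at their own pace and stop on an object; the grip force is fixed at half the most. Time passes only in rows, so rows that repeat a pose let the fingers close. It gives the time, the measured TCP pose, the force and the opening at its end, in the units of the state.
- sense(): the state, without advancing time (a new reading comes with each control period).
- optics.get_image(name): name is "side" or "top" or "wrist"; returns the picture (384x512x3 uint8, red, green, blue); there is no depth.
- optics.camera_params(name): a dict with "fx", "fy", "cx", "cy" (pixels), "rvec" (rotation vector, rad) and "tvec" (3), from world to camera coordinates, as OpenCV has them; the wrist camera has in their place "T_tool_cam" (4x4, takes a point from camera to tool coordinates, whose origin is the TCP and whose axes are the tool frame's). Camera axes: x right, y down, z forward; pixel columns grow to the right and rows downward; lengths in mm; the calibration is good to about 2 mm. The wrist camera is an equidistant fisheye: a pixel r from the principal point sees the ray r / f radians off the axis. A picture is of the moment at which its call begins: read the wrist's pose just before it. camera_params takes no time and is no camera call.
- workorder.hand_in(): hands the job in, once; it reports no verdict.
The state is a dict: "time_s": time; "joint_pos": joint angles; "qd": joint speeds; "effort": joint torques, N m; "tool_pos": TCP position; "eef_rot": TCP orientation; "ft_force": force on the tool from outside, world axes, zero at the start; "torque": the same for the moment, N m; "finger_gap": opening from 0.0 (shut) to 1.0 (fully open).
Only numpy, scipy, OpenCV 4.12 (cv2) and the standard library are available. Lean on these libraries where they do the work, as an engineer would, in place of code of your own. Each camera call takes 0.05 s, during which the arm holds its last target. There are 200 camera calls.

## Working session

There is one attempt and no reset: what is moved stays moved. The work goes in short steps, Python scripts to look and compute and a tool call to move; the robot and the scene stay as the last step left them, time stands still between calls to the robot, and variables do not carry over. Pictures are saved under pics/ and viewed, about 12 in all and at most 16, crops included, and the job is handed in when it is done.

Besides the shell and the picture viewer there is one more tool, called after "Call:" as name(argument=value, ...) on one line, values as JSON. carry_out: Moves the arm, as the interface text tells. Its arguments: {"type":"object","properties":{"motion":{"type":"string"}},"required":["motion"]}

```bash
mkdir -p pics; ls; python3 - <<'E'
from bench import sense, optics, env
import cv2
print(sense()); print(env.grasp_offset)
for n in("top","side","wrist"):
    print(n,optics.camera_params(n))
    im=optics.get_image(n); cv2.imwrite(f"pics/{n}0.png",im[:,:,::-1])
a=cv2.imread("pics/top0.png")
cv2.imwrite("pics/top0b.png",cv2.resize(a,(800,600),interpolation=cv2.INTER_CUBIC))
E
```

```text
pics
{'time_s': 0.0, 'joint_pos': array([-1.34649724e+00,  5.28473242e-01,  1.43388174e+00,  1.61603657e-05,
        1.18138060e+00, -1.78467839e-01]), 'qd': array([ 0.00230662, -0.00025461, -0.00022233, -0.00043027, -0.00101905,
        0.0008681 ]), 'effort': array([ 4.50089046e-04, -4.42340863e+01, -1.78024614e+01, -4.06588797e-04,
        8.13360763e-03, -1.32188779e-05]), 'tool_pos': array([ 244.87013711, -574.27393044,  230.33579971]), 'eef_rot': array([-0.14067928, -0.69280467, -0.1421944 ,  0.69282883]), 'ft_force': array([ 0.08186947, -0.04740213, -0.36959991]), 'torque': array([ 0.00380329, -0.00390997, -0.0180954 ]), 'finger_gap': 1.0004122762824532}
18.700000000000003
top {'fx': 368.59983451014597, 'fy': 368.59983451014597, 'cx': 254.9307828702809, 'cy': 190.07133443546044, 'rvec': array([ 2.15470786, -2.10376019,  0.18481713]), 'tvec': array([   7.24018056,  562.13634944, 1339.9365413 ])}
side {'fx': 416.1954722147731, 'fy': 416.1954722147731, 'cx': 250.00065696491453, 'cy': 189.1804582280055, 'rvec': array([ 2.35249187, -0.36754904,  0.16910132]), 'tvec': array([-537.04608196,  186.4943175 , 1458.34146174])}
wrist {'fx': 297.3186396354542, 'fy': 297.3186396354542, 'cx': 253.95055203553582, 'cy': 192.4873858153324, 'T_tool_cam': array([[-8.32064614e-05, -3.28415466e-01,  9.44533363e-01,
        -1.42277498e+02],
       [ 9.99998767e-01, -1.50873938e-03, -4.36498069e-04,
        -2.06662310e-01],
       [ 1.56840740e-03,  9.44532162e-01,  3.28415187e-01,
        -8.58412148e+01],
       [ 0.00000000e+00,  0.00000000e+00,  0.00000000e+00,
         1.00000000e+00]])}
```

View pics/top0b.png

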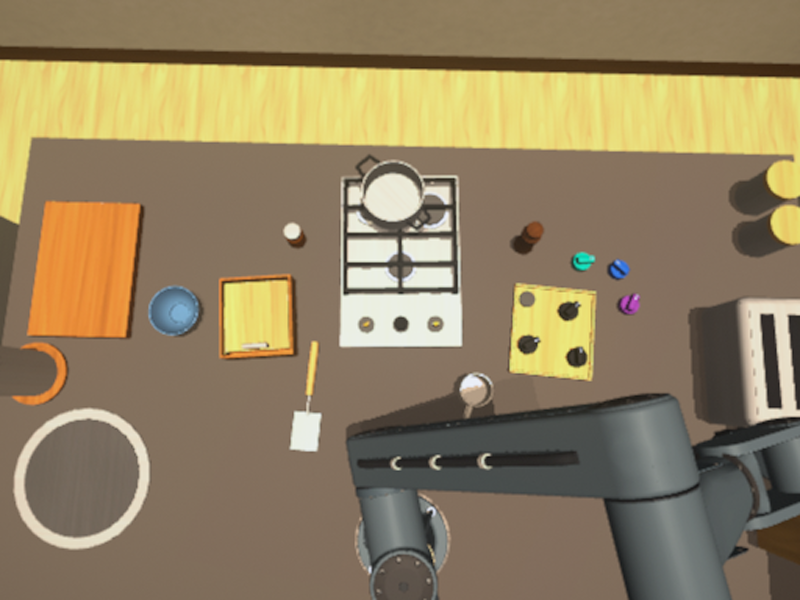

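View pics/side0.png

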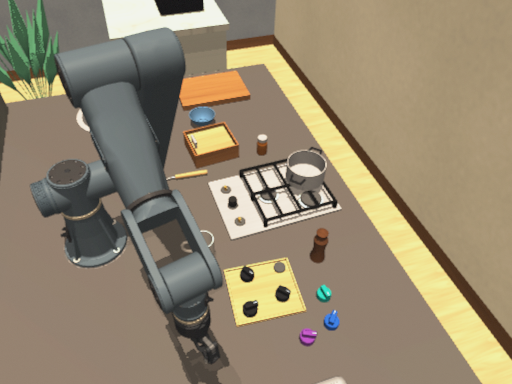

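```bash
cat > h.py <<'E'
from bench import sense, optics, env
import numpy as np, cv2
from scipy.spatial.transform import Rotation as R
def unproj(n,uv,z):
    p=optics.camera_params(n); r=R.from_rotvec(p["rvec"]).as_matrix()
    d=np.array([(uv[0]-p["cx"])/p["fx"],(uv[1]-p["cy"])/p["fy"],1])
    c=-r.T@p["tvec"]; d=r.T@d
    return c+d*(z-c[2])/d[2]
def proj(n,P):
    p=optics.camera_params(n); q=R.from_rotvec(p["rvec"]).apply(np.atleast_2d(P))+p["tvec"]
    return np.c_[p["fx"]*q[:,0]/q[:,2]+p["cx"],p["fy"]*q[:,1]/q[:,2]+p["cy"]]
def pose(s=None):
    s=s or sense(); q=s["eef_rot"]
    return R.from_quat([q[1],q[2],q[3],q[0]]),np.array(s["tool_pos"])
def wcam(ps):
    T=np.array(optics.camera_params("wrist")["T_tool_cam"]); r,t=ps
    return r.as_matrix()@T[:3,:3], r.apply(T[:3,3])+t
def wunproj(ps,uv,z):
    p=optics.camera_params("wrist"); a=(np.array(uv)-[p["cx"],p["cy"]])/p["fx"]; th=np.hypot(*a)
    d=np.array([*(a/th*np.sin(th)),np.cos(th)]); M,c=wcam(ps); d=M@d
    return c+d*(z-c[2])/d[2]
def wproj(ps,P):
    p=optics.camera_params("wrist"); M,c=wcam(ps); q=(np.atleast_2d(P)-c)@M
    h=np.hypot(q[:,0],q[:,1]); th=np.arctan2(h,q[:,2])
    return q[:,:2]/h[:,None]*th[:,None]*p["fx"]+[p["cx"],p["cy"]]
def down(jaw):  # tool x down, jaw axis (tool y) at world yaw 'jaw'
    x=np.array([0,0,-1.]);y=np.array([np.cos(jaw),np.sin(jaw),0])
    return R.from_matrix(np.c_[x,y,np.cross(x,y)])
def move(pos,rot):  # tool-frame shift & turn from the present pose to a world target
    r,t=pose(); d=r.inv().apply(np.array(pos)-t); w=(r.inv()*rot).as_rotvec()
    print("shift",d.round(1),"turn",w.round(4)); return d,w
def shot(n,f,crop=None,scale=1):
    ps=pose(); im=optics.get_image(n)[:,:,::-1]; cv2.imwrite(f"pics/{f}_raw.png",im)
    np.savez(f"pics/{f}.npz",q=ps[0].as_quat(),t=ps[1])
    if crop: im=im[crop[1]:crop[3],crop[0]:crop[2]]
    cv2.imwrite(f"pics/{f}.png",cv2.resize(im,None,fx=scale,fy=scale,interpolation=cv2.INTER_CUBIC)); return ps
def load(f):
    d=np.load(f"pics/{f}.npz"); return R.from_quat(d["q"]),d["t"]
E
python3 - <<'E'
from h import *
r,t=pose(); print(r.as_matrix().round(3))
k=1/1.5625
for nm,uv,z in [("hob -x+y corner",(340,347),12),("hob -x -y",(462,346),12),("hob far +y",(341,177),12),("sp3",(366,324),30),("cap2",(401,324),48),("sp1",(436,324),30),
 ("tray far l",(514,284),14),("tray far r",(596,290),14),("tray near r",(592,381),14),("tray near l",(509,373),14),
 ("box fl",(220,277),70),("box fr",(292,274),70),("box nr",(295,355),70),("box nl",(220,358),70),("rod l",(243,347),83),("rod r",(268,345),83),
 ("kA",(569,310),49),("kB",(529,344),49),("kC",(577,356),49),("pan",(393,192),125),("mill",(530,235),100),("mug",(476,390),85)]:
    print(nm,unproj("top",(uv[0]*k,uv[1]*k),z).round(0))
# joint yaw vs tool
a=cv2.imread("pics/top0_raw.png") if 0 else cv2.imread("pics/top0.png")
def c(x0,y0,x1,y1,w,h): return cv2.resize(a[y0:y1,x0:x1],(w,h),interpolation=cv2.INTER_CUBIC)
cv2.imwrite("pics/z1.png",np.vstack([c(130,165,310,235,800,311),c(320,175,420,250,400,300) if 0 else np.hstack([c(320,175,390,245,289,289),c(135,170,195,235,267,289),c(225,195,290,220,244,289)])]))
E
```

```text
[[-0.     0.392 -0.92 ]
 [ 0.002 -0.92  -0.392]
 [-1.    -0.002 -0.   ]]
hob -x+y corner [441. 160.  12.]
hob -x -y [ 451. -137.   12.]
hob far +y [878. 176.  12.]
sp3 [497.  98.  30.]
cap2 [497.  13.  48.]
sp1 [501. -72.  30.]
tray far l [ 608. -266.   14.]
tray far r [ 597. -469.   14.]
tray near r [ 373. -451.   14.]
tray near l [ 388. -251.   14.]
box fl [596. 448.  70.]
box fr [608. 276.  70.]
box nr [415. 258.  70.]
box nl [404. 433.  70.]
rod l [430. 377.  83.]
rod r [436. 320.  83.]
kA [ 540. -390.   49.]
kB [ 456. -293.   49.]
kC [ 430. -406.   49.]
pan [799.  39. 125.]
mill [ 709. -288.  100.]
mug [ 344. -162.   85.]
```

View pics/z1.png

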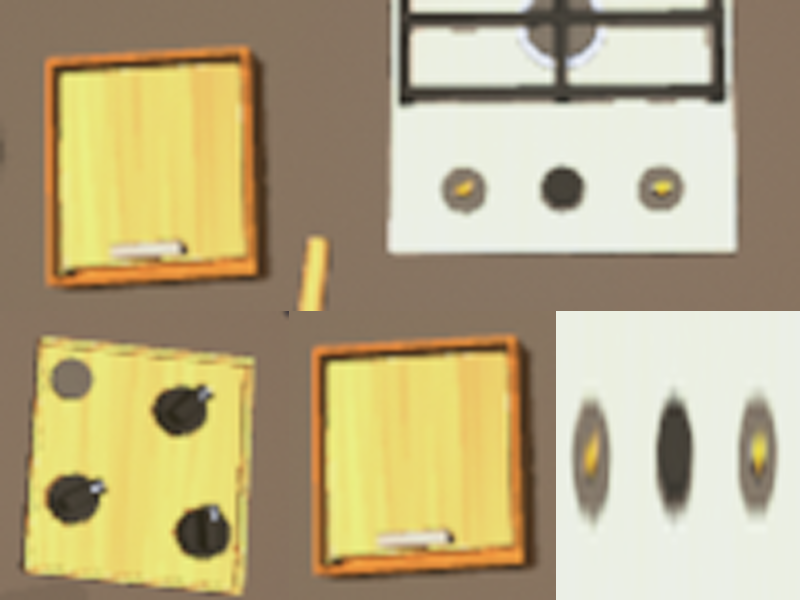

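```bash
python3 - <<'E'
from h import *
move([490,-72,90],down(-1.57))
E
```

```text
shift [ 141.3 -365.9 -422.4] turn [0.402  0.     0.0018]
```

Call:
carry_out(motion="0 -366 -422 0.402 0 0.002 0;0 -366 -422 0.402 0 0.002 0;0 -366 -422 0.402 0 0.002 0;0 -366 -422 0.402 0 0.002 0;0 -366 -422 0.402 0 0.002 0;0 -366 -422 0.402 0 0.002 0;0 -366 -422 0.402 0 0.002 0;0 -366 -422 0.402 0 0.002 0;0 -366 -422 0.402 0 0.002 0;0 -366 -422 0.402 0 0.002 0")

```text
time_s: 1.15
tool_pos: [464.3, -123.4, 231.3]
eef_rot: [0.0, 0.707, 0.0, -0.707]
ft_force: [-1.0, -0.9, 0.1]
finger_gap: 1.0
```

Call:
carry_out(motion="80 0 0 0 0 0 0;100 0 0 0 0 0 0")

```text
time_s: 1.35
tool_pos: [466.7, -122.2, 131.7]
eef_rot: [0.003, 0.709, 0.001, -0.705]
ft_force: [1.1, -1.4, -0.7]
finger_gap: 1.001
```

```bash
python3 - <<'E'
from h import *
move([490,-72,90],down(-1.57))
E
```

```text
shift [ 41.7 -50.2 -23.3] turn [ 0.0044 -0.0059 -0.0035]
```

Call:
carry_out(motion="42 -50 -23 0.004 -0.006 -0.003 0;42 -50 -23 0.004 -0.006 -0.003 0;42 -50 -23 0.004 -0.006 -0.003 0;42 -50 -23 0.004 -0.006 -0.003 0")

```text
time_s: 1.75
tool_pos: [489.7, -72.1, 89.5]
eef_rot: [-0.001, -0.707, -0.001, 0.707]
ft_force: [0.1, -0.0, 0.6]
finger_gap: 1.0
```

```bash
python3 - <<'E'
from h import *
ps=shot("wrist","w1",None,1.5)
print(ps[1],wproj(ps,[[500,-72,35],[497,13,48],[497,98,35]]))
E
```

```text
[489.67767232 -72.10916248  89.50124248] [[254.75633391 201.69683654]
 [134.94959734 211.62100188]
 [ 53.20286377 203.4297765 ]]
```

View pics/w1.png

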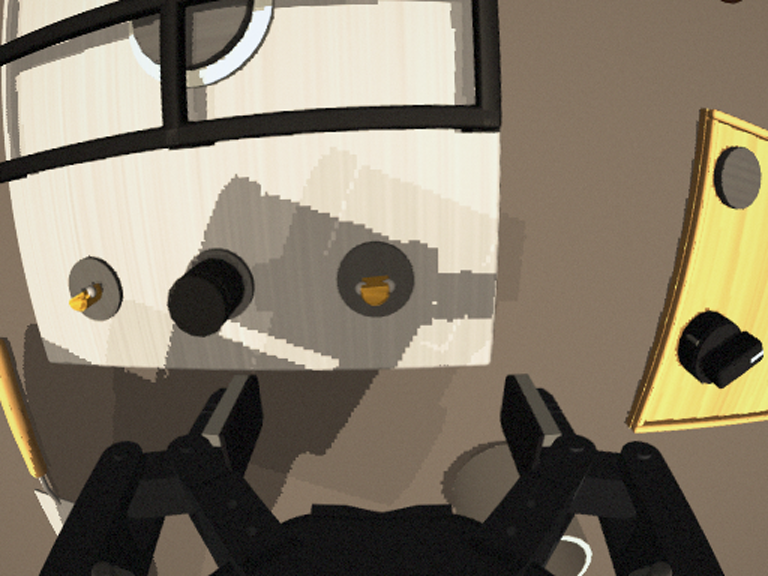

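Call:
carry_out(motion="0 -160 5 0 0 0 0;0 -160 5 0 0 0 0;0 -160 5 0 0 0 0;0 -160 5 0 0 0 0;0 -160 5 0 0 0 0;0 -160 5 0 0 0 0;0 -160 5 0 0 0 0")

```text
time_s: 2.5
tool_pos: [485.4, 85.5, 90.3]
eef_rot: [0.0, 0.708, -0.001, -0.706]
ft_force: [-0.5, -0.8, 0.1]
finger_gap: 1.001
```

```bash
python3 - <<'E'
from h import *
ps=shot("wrist","w3"); p1=load("w1")
u=wproj(ps,[[497,98,30]])[0].astype(int); print(ps[1],u)
a=cv2.imread("pics/w1_raw.png"); b=cv2.imread("pics/w3_raw.png")
ca=a[150:220,215:285]; cb=b[u[1]-35:u[1]+35,u[0]-35:u[0]+35]
z=lambda i:cv2.resize(i,(399,399),interpolation=cv2.INTER_CUBIC)
cv2.imwrite("pics/z2.png",np.hstack([z(ca),z(cb)])); print("crop3 origin",u-35)
E
```

```text
[485.41412619  85.48437289  90.32412982] [237 197]
crop3 origin [202 162]
```

View pics/z2.png

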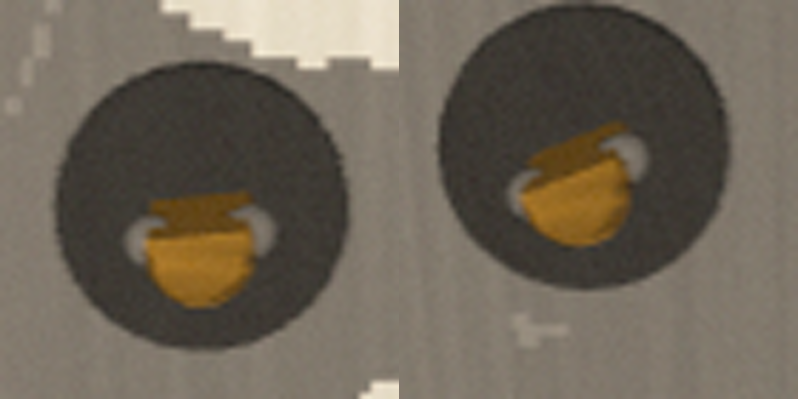

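```bash
python3 - <<'E'
from h import *
for f,o,dx,c,tip,base in [("w1",(215,150),0,(202,206),[(148,238),(252,233)],[(150,201),(248,192)]),("w3",(202,162),399,(584,146),[(522,193),(617,155)],[(530,162),(623,123)])]:
    ps=load(f); g=lambda p,z:wunproj(ps,((p[0]-dx)/5.7+o[0],p[1]/5.7+o[1]),z)
    C=g(c,16); print(f,"centre",C.round(1))
    for e,z in((tip,32.5),(base,16)):
        A,B=g(e[0],z),g(e[1],z); d=A-B; print(" flat yaw",np.arctan2(-d[0],d[1]).round(3),((A+B)/2-C).round(1))
ps=load("w1")
k=1/1.5625
E
python3 - <<'E'
import sys; sys.path.insert(0,'.')
from h import *
# rod/box view planning: jaw along box x
move([434,349,200],down(0.07-np.pi)); move([434,349,200],down(0.07))
print(sense()["joint_pos"].round(2))
E
```

```text
w1 centre [505.4 -68.8  16. ]
 flat yaw 0.052 [ 1.5  0.1 16.5]
 flat yaw 0.097 [1.3 0.4 0. ]
w3 centre [499.9 101.   16. ]
 flat yaw 0.392 [ 1.7  0.8 16.5]
 flat yaw 0.407 [0.5 1.  0. ]
shift [-110.2 -263.3   51.5] turn [ 1.4994 -0.002   0.    ]
shift [-110.2 -263.3   51.5] turn [-1.6422 -0.     -0.0021]
[-0.05  0.59  1.88 -0.    0.67  1.52]
```

Call:
carry_out(motion="-110 0 0 -0.15 0 0 0;-110 -263 52 -1.642 0 0 0;-110 -263 52 -1.642 0 0 0;-110 -263 52 -1.642 0 0 0;-110 -263 52 -1.642 0 0 0;-110 -263 52 -1.642 0 0 0;-110 -263 52 -1.642 0 0 0;-110 -263 52 -1.642 0 0 0;-110 -263 52 -1.642 0 0 0;-110 -263 52 -1.642 0 0 0")

```text
time_s: 3.55
tool_pos: [434.1, 347.8, 199.7]
eef_rot: [-0.484, -0.516, -0.482, 0.517]
ft_force: [-0.7, -0.3, 0.7]
finger_gap: 0.999
```

```bash
python3 - <<'E'
from h import *
move([434,349,200],down(0.07))
E
```

```text
shift [-0.3 -0.2 -1.2] turn [-0.1374  0.0016 -0.0013]
```

Call:
carry_out(motion="40 0 0 -0.137 0 0 0;40 0 0 -0.137 0 0 0;40 0 0 -0.137 0 0 0")

```text
time_s: 3.85
tool_pos: [434.1, 346.4, 159.2]
eef_rot: [0.516, 0.482, 0.516, -0.485]
ft_force: [-0.2, -0.6, 0.4]
finger_gap: 1.002
```

```bash
python3 - <<'E'
from h import *
ps=shot("wrist","w4",None,1.5); print(ps[1],wproj(ps,[[434,349,83]])*1.5)
E
```

```text
[434.12272509 346.44330683 159.17989484] [[379.77743995 300.63732087]]
```

View pics/w4.png

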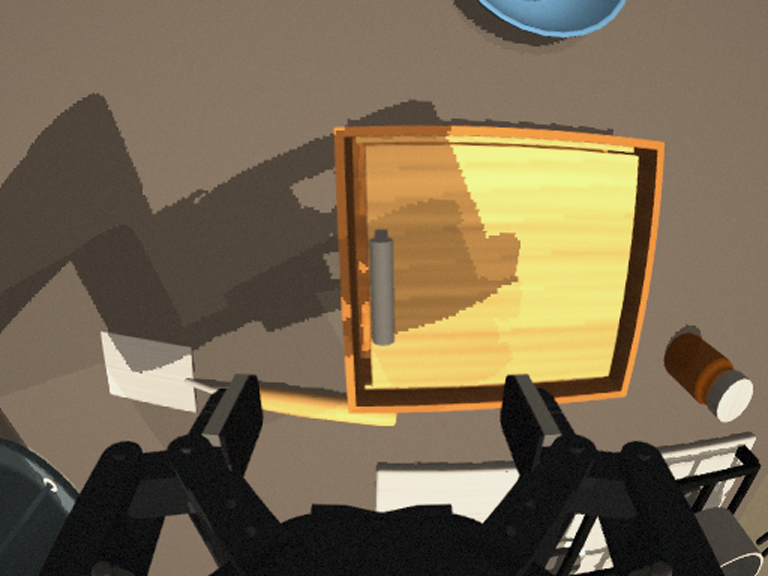

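```bash
python3 - <<'E'
from h import *
ps=load("w4"); g=lambda u,v,z:wunproj(ps,(u/1.5,v/1.5),z)
A,B=g(381,236,87),g(383,344,87); d=A-B; print(A,B,(A+B)/2,np.linalg.norm(d),np.arctan2(-d[0],d[1]))
c=[g(336,130,70),g(664,143,70),g(626,394,70),g(350,410,70)]
for q in c: print(q.round(1))
print(np.mean(c,0)); e=c[1]-c[0]+c[2]-c[3]; print(np.arctan2(e[1],e[0]))
E
```

```text
[432.40005545 384.42744187  87.        ] [437.18605936 325.81866815  87.        ] [434.79305741 355.12305501  87.        ] 58.80386203142127 0.08147940432716388
[406.2 435.1  70. ]
[594.  451.8  70. ]
[608.3 284.9  70. ]
[420.2 269.6  70. ]
[507.17982225 360.33603562  70.        ]
0.08482234323868935
```

```bash
python3 - <<'E'
from h import *
move([435.2,354.6,74],down(0.083))
E
```

```text
shift [86.1  0.7 -7.6] turn [-0.0174  0.0018 -0.0011]
```

Call:
carry_out(motion="40 0.7 -7.6 -0.017 0.002 -0.001 0;80 0.7 -7.6 -0.017 0.002 -0.001 0;86 0.7 -7.6 -0.017 0.002 -0.001 0;86 0.7 -7.6 -0.017 0.002 -0.001 255;86 0.7 -7.6 -0.017 0.002 -0.001 255;86 0.7 -7.6 -0.017 0.002 -0.001 255;86 0.7 -7.6 -0.017 0.002 -0.001 255;86 0.7 -7.6 -0.017 0.002 -0.001 255;86 0.7 -7.6 -0.017 0.002 -0.001 255;86 0.7 -7.6 -0.017 0.002 -0.001 255")

```text
time_s: 4.9
tool_pos: [433.9, 354.6, 75.4]
eef_rot: [0.52, 0.479, 0.521, -0.479]
ft_force: [-3.4, 0.5, 7.9]
finger_gap: 0.109
```

Call:
carry_out(motion="-23 6.4 0 0 0 0 255;-45 16.2 0 0 0 0 255;-65.2 29.1 0 0 0 0 255;-83.2 44.9 0 0 0 0 255;-98.7 63.2 0 0 0 0 255;-111.3 83.7 0 0 0 0 255;-120.6 105.8 0 0 0 0 255;-126.5 129 0 0 0 0 255;-129 152.8 0 0 0 0 255;-129 152.8 0 0 0 0 255")

```text
time_s: 5.9
tool_pos: [590.2, 368.6, 206.3]
eef_rot: [0.52, 0.482, 0.52, -0.477]
ft_force: [2.8, -4.5, 7.7]
finger_gap: 0.108
```

```bash
python3 - <<'E'
from h import *
shot("side","s5",(150,80,300,180),4); print(sense()["joint_pos"].round(2))
E
```

```text
[0.4  0.65 1.27 0.   1.22 0.32]
```

View pics/s5.png

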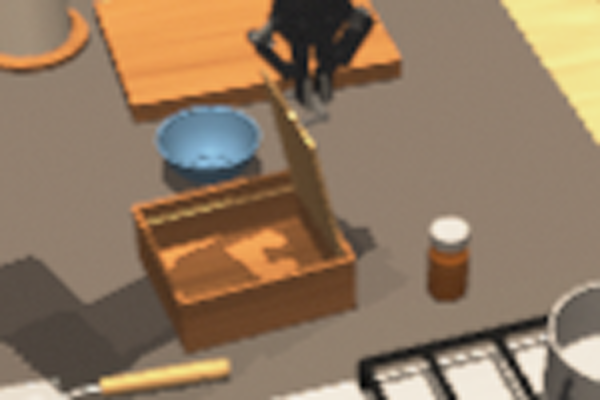

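Call:
carry_out(motion="0 0 0 0 0 0 200;0 0 0 0 0 0 200;0 0 0 0 0 0 200;-30 0 0 0 0 0 200;-60 0 0 0 0 0 200;-90 0 0 0 0 0 200;-90 0 0 0 0 0 0")

```text
time_s: 6.65
tool_pos: [590.5, 369.1, 301.5]
eef_rot: [0.522, 0.484, 0.518, -0.474]
ft_force: [1.6, 0.6, -0.2]
finger_gap: 0.372
```

```bash
python3 - <<'E'
from h import *
move([502.7,16.1,150],down(1.6))
E
```

```text
shift [ 147.6 -118.5  345.6] turn [-1.5181  0.0053 -0.0162]
```

Call:
carry_out(motion="0 -118 345 -1.518 0.005 -0.016 0;0 -118 345 -1.518 0.005 -0.016 0;0 -118 345 -1.518 0.005 -0.016 0;0 -118 345 -1.518 0.005 -0.016 0;0 -118 345 -1.518 0.005 -0.016 0;0 -118 345 -1.518 0.005 -0.016 0;100 -118 345 -1.518 0.005 -0.016 0;130 -118 345 -1.518 0.005 -0.016 0;148 -118 345 -1.518 0.005 -0.016 0;148 -118 345 -1.518 0.005 -0.016 0")

```text
time_s: 7.65
tool_pos: [498.2, 15.8, 144.9]
eef_rot: [0.703, 0.008, 0.711, -0.006]
ft_force: [-0.0, 0.8, -0.3]
finger_gap: 0.998
```

```bash
python3 - <<'E'
from h import *
move([502.7,16.1,24],down(1.6))
E
```

```text
shift [120.9   0.2   5.7] turn [-0.0491 -0.0102 -0.0017]
```

Call:
carry_out(motion="40 0.2 5.7 -0.049 -0.01 -0.002 0;80 0.2 5.7 -0.049 -0.01 -0.002 0;110 0.2 5.7 -0.049 -0.01 -0.002 0;121 0.2 5.7 -0.049 -0.01 -0.002 0;121 0.2 5.7 -0.049 -0.01 -0.002 255;121 0.2 5.7 -0.049 -0.01 -0.002 255;121 0.2 5.7 -0.049 -0.01 -0.002 255;121 0.2 5.7 -0.049 -0.01 -0.002 255;121 0.2 5.7 -0.049 -0.01 -0.002 255;121 0.2 5.7 -0.049 -0.01 -0.002 255")

```text
time_s: 8.65
tool_pos: [503.9, 16.0, 25.7]
eef_rot: [0.708, -0.011, 0.706, 0.01]
ft_force: [-0.6, 0.5, 5.0]
finger_gap: 0.352
```

Call:
carry_out(motion="-20 0 0 0 0 0 255;-50 0 0 0 0 0 255;-90 0 0 0 0 0 255;-130 0 0 0 0 0 255")

```text
time_s: 9.05
tool_pos: [503.1, 16.2, 157.8]
eef_rot: [0.708, -0.011, 0.706, 0.01]
ft_force: [1.4, -0.7, -0.8]
finger_gap: 0.352
```

```bash
python3 - <<'E'
from h import *
ps=shot("wrist","w6",None,1.2); print(sense()["finger_gap"])
b=np.array([507.2,360.3])-35*np.array([.9966,.083]); print(b)
move([*b,160],down(1.654)); print(sense()["joint_pos"].round(2))
E
```

```text
0.3469054081183166
[472.319 357.395]
shift [  2.1 342.6 -24.6] turn [-0.0534  0.0157  0.0042]
[-0.19  0.47  1.8  -0.    0.86 -1.79]
```

View pics/w6.png

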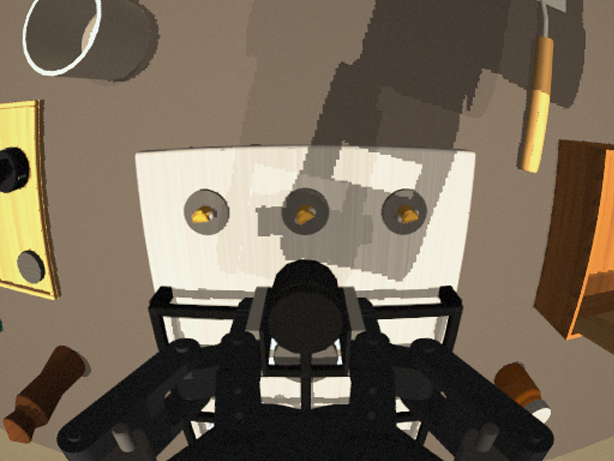

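Call:
carry_out(motion="2 343 -24.6 -0.053 0.016 0.004 255;2 343 -24.6 -0.053 0.016 0.004 255;2 343 -24.6 -0.053 0.016 0.004 255;2 343 -24.6 -0.053 0.016 0.004 255;2 343 -24.6 -0.053 0.016 0.004 255;2 343 -24.6 -0.053 0.016 0.004 255;2 343 -24.6 -0.053 0.016 0.004 255;2 343 -24.6 -0.053 0.016 0.004 255;2 343 -24.6 -0.053 0.016 0.004 255;2 343 -24.6 -0.053 0.016 0.004 255")

```text
time_s: 10.1
tool_pos: [472.1, 356.8, 160.3]
eef_rot: [0.706, -0.029, 0.707, 0.029]
ft_force: [-0.7, -0.6, -1.0]
finger_gap: 0.349
```

```bash
python3 - <<'E'
from h import *
move([472.3,357.4,18],down(1.654))
E
```

```text
shift [142.3   0.7   0.4] turn [-0.0009 -0.0006  0.0008]
```

Call:
carry_out(motion="40 0.7 0.4 0 0 0 255;80 0.7 0.4 0 0 0 255;115 0.7 0.4 0 0 0 255;135 0.7 0.4 0 0 0 255;143 0.7 0.4 0 0 0 255;143 0.7 0.4 0 0 0 255;143 0.7 0.4 0 0 0 150;143 0.7 0.4 0 0 0 100;143 0.7 0.4 0 0 0 100;143 0.7 0.4 0 0 0 100")

```text
time_s: 11.1
tool_pos: [472.8, 357.8, 18.3]
eef_rot: [0.707, -0.029, 0.706, 0.029]
ft_force: [-0.9, 0.6, 0.9]
finger_gap: 0.607
```

Call:
carry_out(motion="-40 0 0 0 0 0 100;-80 0 0 0 0 0 100;-120 0 0 0 0 0 100;-160 0 0 0 0 0 0;-160 0 0 0 0 0 0")

```text
time_s: 11.6
tool_pos: [476.1, 359.9, 184.8]
eef_rot: [0.711, -0.027, 0.702, 0.031]
ft_force: [1.5, 0.2, -0.4]
finger_gap: 0.92
```

```bash
python3 - <<'E'
from h import *
ps=shot("wrist","w7",None,1.2)
move([495,16.1,90],down(1.6))
E
```

```text
shift [  90.9 -343.6   -8.7] turn [ 0.0538  0.0085 -0.0031]
```

View pics/w7.png

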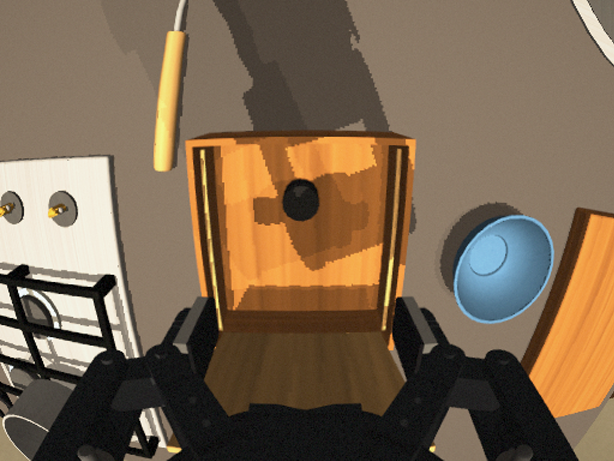

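Call:
carry_out(motion="0 -343.6 -8.7 0.054 0.008 -0.003 0;0 -343.6 -8.7 0.054 0.008 -0.003 0;0 -343.6 -8.7 0.054 0.008 -0.003 0;0 -343.6 -8.7 0.054 0.008 -0.003 0;0 -343.6 -8.7 0.054 0.008 -0.003 0;0 -343.6 -8.7 0.054 0.008 -0.003 0;0 -343.6 -8.7 0.054 0.008 -0.003 0;60 -343.6 0 0.054 0.008 -0.003 0;91 -343.6 0 0.054 0.008 -0.003 0;91 -343.6 0 0.054 0.008 -0.003 0")

```text
time_s: 12.65
tool_pos: [498.7, 17.1, 84.2]
eef_rot: [0.702, -0.009, 0.712, 0.011]
ft_force: [-1.1, 0.3, 0.7]
finger_gap: 0.999
```

```bash
python3 - <<'E'
from h import *
ps=shot("wrist","w8"); print(ps[1])
for c in ([502.7,16.1,30],): u=wproj(ps,[c])[0].astype(int)
print(u-35); b=cv2.imread("pics/w8_raw.png")[u[1]-35:u[1]+35,u[0]-35:u[0]+35]
cv2.imwrite("pics/z3.png",cv2.resize(b,(420,420),interpolation=cv2.INTER_CUBIC))
move([470,-350,150],down(1.57))
E
```

```text
[498.67461405  17.05989966  84.19075812]
[216 184]
shift [ -63.5 -366.1  -41.5] turn [ 0.0292 -0.0091 -0.0021]
```

View pics/z3.png

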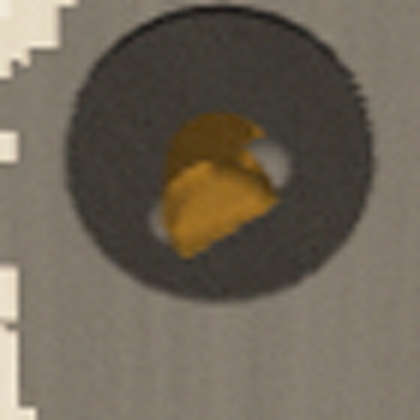

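```bash
python3 - <<'E'
from h import *
ps=load("w8"); g=lambda p,z:wunproj(ps,(p[0]/6+216,p[1]/6+184),z)
C=g((220,153),16); print(C)
A,B=g((187,255),34),g((277,200),34); d=B-A; print(d,np.arctan2(-d[0],d[1]),(A+B)/2-C)
A,B=g((155,215),25.5),g((275,163),25.5);d=B-A; print(d,np.arctan2(-d[0],d[1]),(A+B)/2-C)
E
```

```text
[500.73558742  16.76983108  16.        ]
[-7.42260183e+00  1.04939938e+01  2.84217094e-14] 0.6156212117385421 [ 2.36388283  1.45952729 18.        ]
[-7.30716333 14.58388383  0.        ] 0.4644822324483529 [ 1.02859447 -0.62752758  9.5       ]
```

Call:
carry_out(motion="-64 -366 -41.5 0.029 -0.009 -0.002 0;-64 -366 -41.5 0.029 -0.009 -0.002 0;-64 -366 -41.5 0.029 -0.009 -0.002 0;-64 -366 -41.5 0.029 -0.009 -0.002 0;-64 -366 -41.5 0.029 -0.009 -0.002 0;-64 -366 -41.5 0.029 -0.009 -0.002 0;-64 -366 -41.5 0.029 -0.009 -0.002 0;-64 -366 -41.5 0.029 -0.009 -0.002 0;-64 -366 -41.5 0.029 -0.009 -0.002 0;-64 -366 -41.5 0.029 -0.009 -0.002 0")

```text
time_s: 13.7
tool_pos: [470.0, -349.4, 152.3]
eef_rot: [0.707, 0.0, 0.707, -0.0]
ft_force: [-0.9, -0.5, -0.2]
finger_gap: 0.998
```

```bash
python3 - <<'E'
from h import *
ps=shot("wrist","w9",(100,40,412,274),2.5); print(ps[1],sense()["joint_pos"].round(2))
E
```

```text
[ 469.99626507 -349.36854025  152.25432675] [-0.83  0.58  1.61  0.    0.96 -2.4 ]
```

View pics/w9.png

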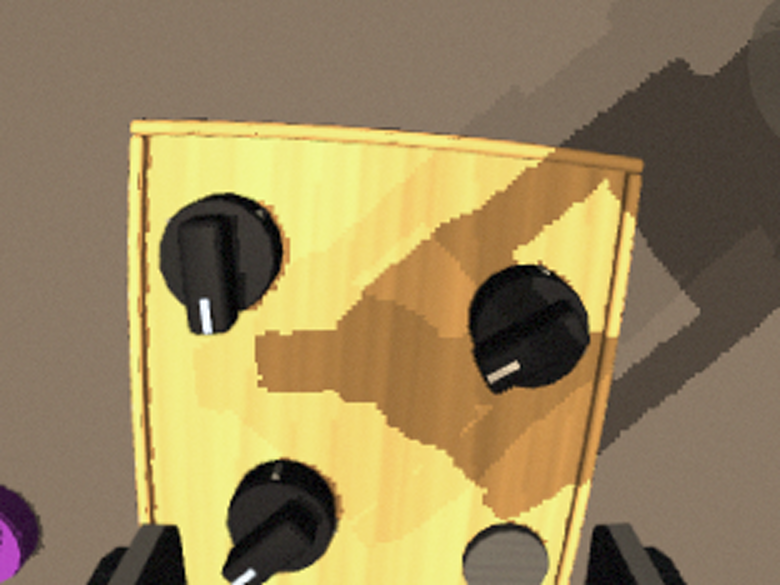

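```bash
cat > fit.py <<'E'
from h import *
from scipy.optimize import minimize
S=4
def model(x,y,a,z0):
    t=np.linspace(0,2*np.pi,40); c,s=np.cos(a),np.sin(a)
    drum=np.vstack([np.c_[x+23*np.cos(t),y+23*np.sin(t),0*t+z0+h] for h in(0,22)])
    bx=[(u,v,h) for u in(-17,24) for v in(-8,8) for h in(22,43)]
    bar=np.array([[x+c*u-s*v,y+s*u+c*v,z0+h] for u,v,h in bx])
    return drum,bar
def fit(f,guess,z0=6):
    ps=load(f); im=cv2.imread(f"pics/{f}_raw.png"); u0=wproj(ps,[[guess[0],guess[1],z0+25]])[0].astype(int)-45
    crop=im[max(u0[1],0):u0[1]+90,max(u0[0],0):u0[0]+90]; u0=np.maximum(u0,0)
    dark=(crop.max(2)<75).astype(np.uint8); dark=cv2.morphologyEx(dark,cv2.MORPH_CLOSE,np.ones((7,7),np.uint8))
    n,lab,st,ce=cv2.connectedComponentsWithStats(dark); k=1+np.argmin(np.hypot(*(ce[1:]-[45,45]).T)+1e3*(st[1:,4]<300))
    m=cv2.resize(((lab==k)*255).astype(np.uint8),None,fx=S,fy=S,interpolation=cv2.INTER_LINEAR)>127
    def draw(p):
        o=np.zeros(m.shape,np.uint8)
        for P in model(*p,z0):
            q=(wproj(ps,P)-u0+0.5)*S-0.5; cv2.fillConvexPoly(o,cv2.convexHull(np.round(q*16).astype(np.int32)),1,shift=4)
        return o>0
    cost=lambda p:1-(draw(p)&m).sum()/(draw(p)|m).sum()
    best=None
    for a in np.arange(-np.pi,np.pi,0.4) if guess[2] is None else guess[2]+np.array([-.15,0,.15]):
        p0=np.array([guess[0],guess[1],a])
        r=minimize(cost,p0,method="Nelder-Mead",options=dict(initial_simplex=p0+np.array([[0,0,0],[4,0,0],[0,4,0],[0,0,.25]]),xatol=.01,fatol=1e-5,maxiter=250))
        if best is None or r.fun<best.fun: best=r
    ov=cv2.resize(crop,None,fx=S,fy=S,interpolation=cv2.INTER_CUBIC); ov=cv2.convertScaleAbs(ov,alpha=1.8,beta=20)
    for P in model(*best.x,z0):
        q=(wproj(ps,P)-u0+0.5)*S-0.5; cv2.polylines(ov,[cv2.convexHull(q.astype(np.int32))],1,(0,0,255),1)
    return best.x,best.fun,ov
E
python3 - <<'E'
from fit import *
ovs=[]
for px in [(220,253),(530,325),(283,515)]:
    g=wunproj(load("w9"),(px[0]/2.5+100,px[1]/2.5+40),31); x,c,ov=fit("w9",(g[0],g[1],None)); print(g.round(0),x.round(3),round(c,3)); ovs.append(cv2.resize(ov,(266,266)))
cv2.imwrite("pics/z4.png",np.hstack(ovs))
E
```

```text
Traceback (most recent call last):
  File "fit.py", line 25, in fit
    r=minimize(cost,p0,method="Nelder-Mead",options=dict(initial_simplex=p0+np.array([[0,0,0],[4,0,0],[0,4,0],[0,0,.25]]),xatol=.01,fatol=1e-5,maxiter=250))
  File "fit.py", line 21, in <lambda>
    cost=lambda p:1-(draw(p)&m).sum()/(draw(p)|m).sum()
                                       ~~~~^^^
  File "fit.py", line 19, in draw
    q=(wproj(ps,P)-u0+0.5)*S-0.5; cv2.fillConvexPoly(o,cv2.convexHull(np.round(q*16).astype(np.int32)),1,shift=4)
       ~~~~~^^^^^^
  File "h.py", line 23, in wproj
    p=optics.camera_params("wrist"); M,c=wcam(ps); q=(np.atleast_2d(P)-c)@M
ValueError: time passes only in moves, steps and waits
```

Camera-parameter calls should be cached.

```bash
sed -i 's/^def unproj/from functools import lru_cache\nCP=lru_cache(None)(lambda n: optics.camera_params(n))\ndef unproj/; s/=optics.camera_params(/=CP(/; s/np.array(optics.camera_params("wrist")/np.array(CP("wrist")/' h.py
python3 - <<'E'
from fit import *
ovs=[]
for px in [(220,253),(530,325),(283,515)]:
    g=wunproj(load("w9"),(px[0]/2.5+100,px[1]/2.5+40),31); x,c,ov=fit("w9",(g[0],g[1],None)); print(g.round(0),x.round(3),round(c,3)); ovs.append(cv2.resize(ov,(266,266)))
cv2.imwrite("pics/z4.png",np.hstack(ovs))
E
```

```text
[ 428. -409.   31.] [ 4.30704e+02 -4.12396e+02  1.52000e-01] 0.098
[ 456. -295.   31.] [ 459.967 -293.224   -1.171] 0.082
[ 536. -391.   31.] [ 545.132 -394.695    2.159] 0.094
```

View pics/z4.png

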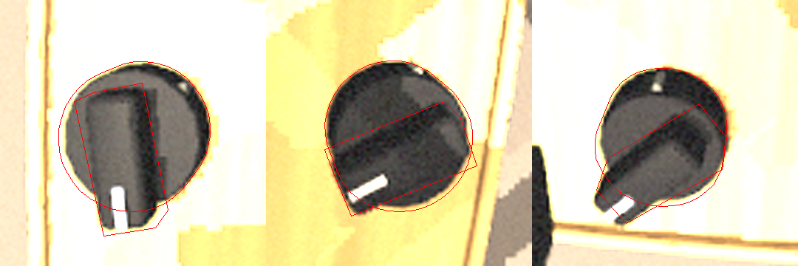

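```bash
python3 - <<'E'
s=open("fit.py").read()
i=s.index("    best=None"); j=s.index("    ov=")
s=s[:i]+'''    b=[(guess[0]-12,guess[0]+12),(guess[1]-12,guess[1]+12),(guess[2]-.6,guess[2]+.6)]
    best=differential_evolution(cost,b,seed=1,popsize=12,maxiter=40,tol=1e-4)
'''+s[j:]
s=s.replace("import minimize","import differential_evolution")
s=s.replace("    return best.x","    cs,_=cv2.findContours(m.astype(np.uint8),cv2.RETR_EXTERNAL,cv2.CHAIN_APPROX_NONE); cv2.drawContours(ov,cs,-1,(0,200,0),1)\n    return best.x")
open("fit.py","w").write(s)
E
cat > run.py <<'E'
from fit import *
import sys
def fits(f,gs,out):
    ovs=[]
    for g in gs:
        x,c,ov=fit(f,g); print(x.round(2),round(c,3)); ovs.append(cv2.resize(ov,(266,266)))
    cv2.imwrite(out,np.hstack(ovs))
E
time python3 -c "
from run import *
fits('w9',[(431,-412,-.05),(460,-293,-1.15),(540,-392,-.9)],'pics/z5.png')"
```

```text
[ 4.3071e+02 -4.1240e+02  1.5000e-01] 0.098
[ 459.73 -293.49   -1.15] 0.082
[ 544.87 -394.24   -0.79] 0.115
real	0m9.320s
user	0m8.757s
sys	0m0.354s
```

View pics/z5.png

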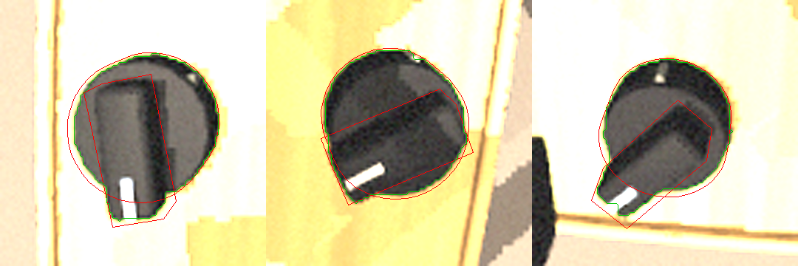

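```bash
python3 - <<'E'
s=open("fit.py").read()
i=s.index("def model"); j=s.index("def fit")
s=s[:i]+'''EX=(23,23,8,0)  # drum radius bottom, top; bar top half width; bar top end inset
def model(x,y,a,z0,ex=None):
    rb,rt,w,e=ex if ex is not None else EX
    t=np.linspace(0,2*np.pi,40); c,s=np.cos(a),np.sin(a)
    drum=np.vstack([np.c_[x+r*np.cos(t),y+r*np.sin(t),0*t+z0+h] for h,r in((0,rb),(22,rt))])
    bx=[(u,v*ww,h) for h,ww,i in((22,8,0),(43,w,e)) for u in(-17+i,24-i) for v in(-1,1)]
    bar=np.array([[x+c*u-s*v,y+s*u+c*v,z0+h] for u,v,h in bx])
    return drum,bar
'''+s[j:]
s=s.replace("model(*p,z0)","model(*p[:3],z0,p[3:] if len(p)>3 else None)").replace("model(*best.x,z0)","model(*best.x[:3],z0,best.x[3:] if len(best.x)>3 else None)")
s=s.replace("def fit(f,guess,z0=6):","def fit(f,guess,z0=6,free=False):").replace("    best=diff","    if free: b+=[(19,24),(19,24),(4,8.5),(0,5)]\n    best=diff").replace("maxiter=40","maxiter=120")
open("fit.py","w").write(s)
E
time python3 -c "
from fit import *
for z0 in (6,0):
  for g in [(431,-412,-.05),(460,-293,-1.15),(540,-392,-.9)]:
    x,c,ov=fit('w9',g,z0,True); print(z0,x.round(2),round(c,3))"
```

```text
6 [ 4.3012e+02 -4.1124e+02 -6.0000e-02  2.1490e+01  2.2000e+01  5.6800e+00
  1.2100e+00] 0.023
6 [ 459.19 -293.65   -1.05   21.94   21.78    6.62    0.69] 0.022
6 [ 543.56 -393.75   -0.83   21.55   21.32    6.13    2.02] 0.039
0 [ 4.3109e+02 -4.1259e+02 -6.0000e-02  2.1930e+01  2.2540e+01  6.0700e+00
  5.4000e-01] 0.022
0 [ 4.6081e+02 -2.9245e+02 -1.0500e+00  2.2460e+01  2.2330e+01  7.0600e+00
  2.9000e-01] 0.021
0 [ 547.18 -394.8    -0.82   22.22   21.77    6.31    1.19] 0.037
real	1m45.761s
user	1m40.400s
sys	0m0.441s
```

```bash
sed -i 's/^EX=(23,23,8,0)/EX=(21.7,21.8,6.2,1.2)/' fit.py; python3 - <<'E'
from h import *
move([431.1,-411.5,32],down(-.06+np.pi/2)); print(sense()["joint_pos"].round(2))
E
```

```text
shift [119.6 -63.3 -38.8] turn [ 0.0604 -0.0001 -0.0006]
[-0.83  0.58  1.61  0.    0.96 -2.4 ]
```

Call:
carry_out(motion="20 -63.3 -38.8 0.06 0 0 0;20 -63.3 -38.8 0.06 0 0 0;50 -63.3 -38.8 0.06 0 0 0;80 -63.3 -38.8 0.06 0 0 0;105 -63.3 -38.8 0.06 0 0 0;119.6 -63.3 -38.8 0.06 0 0 0;119.6 -63.3 -38.8 0.06 0 0 0")

```text
time_s: 14.45
tool_pos: [430.6, -408.6, 30.3]
eef_rot: [0.706, 0.022, 0.708, -0.019]
ft_force: [-0.2, -0.0, -0.2]
finger_gap: 1.001
```

Call:
carry_out(motion="0 0 0 0 0 0 255;0 0 0 0 0 0 255;0 0 0 0 0 0 255;0 0 0 0 0 0 255;0 0 0 0 0 0 255;0 0 0 0 0 0 255;0 0 0 0 0 0 255;0 0 0 0 0 0 255")

```text
time_s: 15.25
tool_pos: [431.1, -409.4, 31.3]
eef_rot: [0.706, 0.022, 0.707, -0.019]
ft_force: [0.0, -0.3, 5.7]
finger_gap: 0.172
```

Call:
carry_out(motion="-30 0 0 0 0 0 255;-60 0 0 0 0 0 255;-90 0 0 0 0 0 255;-90 0 0 0 0 0 255")

```text
time_s: 15.65
tool_pos: [432.9, -411.9, 125.2]
eef_rot: [0.708, 0.019, 0.706, -0.022]
ft_force: [0.7, -0.0, -0.5]
finger_gap: 0.173
```

```bash
python3 - <<'E'
from h import *
ps=shot("wrist","w10",None,1.0); print(ps[1])
b=cv2.imread("pics/w10_raw.png")[200:384,160:350]
cv2.imwrite("pics/z6.png",cv2.convertScaleAbs(cv2.resize(b,None,fx=3,fy=3,interpolation=cv2.INTER_CUBIC),alpha=1.8,beta=20))
move([504.4,-68.5,110],down(.075+np.pi/2)); print(sense()["joint_pos"].round(2),sense()["finger_gap"])
E
```

```text
[ 432.92892868 -411.9185097   125.21464352]
shift [ 13.1 345.8  52.5] turn [-0.1327  0.0007  0.0004]
[-0.95  0.63  1.6   0.    0.91 -2.46] 0.17057296786459558
```

View pics/z6.png

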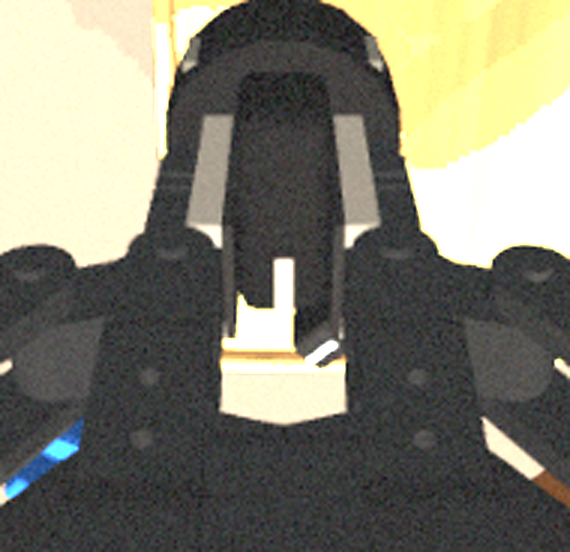

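```bash
python3 - <<'E'
from h import *
T=np.array(CP("wrist")["T_tool_cam"]);p=CP("wrist")
for uv in[(284/3+160,76/3+200),(284/3+160,42/3+200)]:
  a=(np.array(uv)-[p["cx"],p["cy"]])/p["fx"]; th=np.hypot(*a); d=T[:3,:3]@np.array([*(a/th*np.sin(th)),np.cos(th)])
  for X in(-17.7,3.3): print(uv,X,(T[:3,3]+d*(X-T[0,3])/d[0]).round(1))
E
```

```text
(254.66666666666669, 225.33333333333334) -17.7 [-17.7   0.8 -24.7]
(254.66666666666669, 225.33333333333334) 3.3 [  3.3   0.9 -14.6]
(254.66666666666669, 214.0) -17.7 [-17.7   0.8 -30.4]
(254.66666666666669, 214.0) 3.3 [  3.3   0.9 -21.3]
```

Call:
carry_out(motion="0 345.8 52.5 -0.133 0 0 255;0 345.8 52.5 -0.133 0 0 255;0 345.8 52.5 -0.133 0 0 255;0 345.8 52.5 -0.133 0 0 255;0 345.8 52.5 -0.133 0 0 255;0 345.8 52.5 -0.133 0 0 255;0 345.8 52.5 -0.133 0 0 255;0 345.8 52.5 -0.133 0 0 255;0 345.8 52.5 -0.133 0 0 255;0 345.8 52.5 -0.133 0 0 255")

```text
time_s: 16.7
tool_pos: [503.9, -69.3, 122.4]
eef_rot: [0.706, -0.026, 0.707, 0.026]
ft_force: [-0.4, -0.3, -1.2]
finger_gap: 0.169
```

```bash
python3 - <<'E'
from h import *
move([504.4,-68.5,70],down(.075+np.pi/2))
E
```

```text
shift [52.4  0.8  0.6] turn [-0.0004 -0.0006  0.0002]
```

Call:
carry_out(motion="40 0.8 -0.4 0 0 0 255;56 0.8 -0.4 0 0 0 255;64 0.8 -0.4 0 0 0 255;67 0.8 -0.4 0 0 0 255;67 0.8 -0.4 0 0 0 255")

```text
time_s: 17.2
tool_pos: [503.7, -69.6, 55.4]
eef_rot: [0.707, -0.026, 0.707, 0.026]
ft_force: [0.5, -0.0, -0.7]
finger_gap: 0.171
```

Call:
carry_out(motion="5 0 0 0 0 0 255;10 0 0 0 0 0 255;14 0 0 0 0 0 255;16 0 0 0 0 0 255;16 0 0 0 0 0 255")

```text
time_s: 17.7
tool_pos: [504.5, -69.5, 41.2]
eef_rot: [0.707, -0.026, 0.706, 0.025]
ft_force: [0.1, 2.4, 15.6]
finger_gap: 0.168
```

Call:
carry_out(motion="0 0 0 0 0 0 0;0 0 0 0 0 0 0;0 0 0 0 0 0 0;0 0 0 0 0 0 0;-40 0 0 0 0 0 0;-40 0 0 0 0 0 255;-40 0 0 0 0 0 255;-40 0 0 0 0 0 255;-40 0 0 0 0 0 255;-40 0 0 0 0 0 255")

```text
time_s: 18.7
tool_pos: [503.9, -69.4, 80.6]
eef_rot: [0.707, -0.026, 0.706, 0.026]
ft_force: [0.7, -0.1, -0.4]
finger_gap: 0.141
```

Call:
carry_out(motion="-40 0 0 0 0 0 255;-40 0 0 0 0 0 255;-40 0 0 0 0 0 255")

```text
time_s: 19.0
tool_pos: [504.2, -69.5, 120.9]
eef_rot: [0.707, -0.026, 0.706, 0.025]
ft_force: [-0.1, 0.8, -0.3]
finger_gap: -0.001
```

Call:
carry_out(motion="40 0 0 0 0 0 255;56 0 0 0 0 0 255;60 0 0 0 0 0 255;62 0 0 0 0 0 255;63 0 0 0 0 0 255;63 0 0 0 0 0 255")

```text
time_s: 19.6
tool_pos: [501.8, -68.7, 59.0]
eef_rot: [0.706, -0.026, 0.708, 0.026]
ft_force: [-5.5, 1.3, 15.5]
finger_gap: -0.004
```

```bash
python3 - <<'E'
from h import *
move([470,-349,152],down(1.57))
E
```

```text
shift [ -93.  -277.2  -52.6] turn [ 0.0744 -0.0029 -0.0005]
```

Call:
carry_out(motion="-50 0 0 0 0 0 255;-93 -40 0 0.074 -0.003 0 0;-93 -277 -52.6 0.074 -0.003 0 0;-93 -277 -52.6 0.074 -0.003 0 0;-93 -277 -52.6 0.074 -0.003 0 0;-93 -277 -52.6 0.074 -0.003 0 0;-93 -277 -52.6 0.074 -0.003 0 0;-93 -277 -52.6 0.074 -0.003 0 0;-93 -277 -52.6 0.074 -0.003 0 0;-93 -277 -52.6 0.074 -0.003 0 0")

```text
time_s: 20.6
tool_pos: [469.4, -347.2, 151.4]
eef_rot: [0.707, 0.001, 0.708, 0.001]
ft_force: [0.1, -0.6, 0.1]
finger_gap: 1.001
```

```bash
python3 - <<'E'
from run import *
ps=shot("wrist","w11"); print(ps[1])
fits("w11",[(459,-294,-1.05),(543.6,-394,-.83)],"pics/z7.png")
E
```

```text
[ 469.38854071 -347.19125695  151.35125854]
[ 459.05 -293.66   -1.01] 0.029
[ 543.31 -393.65   -0.82] 0.042
```

```bash
python3 - <<'E'
from h import *
move([460.5,-293.9,32],down(.55))
E
```

```text
shift [119.7  52.7  -9. ] turn [ 1.0218 -0.0025 -0.0015]
```

Call:
carry_out(motion="20 52.7 -9 1.022 -0.002 -0.002 0;40 52.7 -9 1.022 -0.002 -0.002 0;40 52.7 -9 1.022 -0.002 -0.002 0;40 52.7 -9 1.022 -0.002 -0.002 0;40 52.7 -9 1.022 -0.002 -0.002 0;40 52.7 -9 1.022 -0.002 -0.002 0;40 52.7 -9 1.022 -0.002 -0.002 0;70 52.7 -9 1.022 -0.002 -0.002 0;100 52.7 -9 1.022 -0.002 -0.002 0;118 52.7 -9 1.022 -0.002 -0.002 0")

```text
time_s: 21.65
tool_pos: [460.1, -291.2, 32.2]
eef_rot: [0.616, 0.345, 0.619, -0.345]
ft_force: [-0.3, 0.4, 0.2]
finger_gap: 1.007
```

```bash
python3 - <<'E'
from h import *
print(pose()[1]);move([460.5,-293.9,31.5],down(.55))
E
```

```text
[ 460.05697129 -291.21288257   32.21599318]
shift [ 0.7 -1.   2.5] turn [ 0.0024 -0.003   0.0012]
```

Call:
carry_out(motion="0.7 -1 2.5 0 0 0 0;0.7 -1 2.5 0 0 0 255;0.7 -1 2.5 0 0 0 255;0.7 -1 2.5 0 0 0 255;0.7 -1 2.5 0 0 0 255;0.7 -1 2.5 0 0 0 255;0.7 -1 2.5 0 0 0 255;0.7 -1 2.5 0 0 0 255;0.7 -1 2.5 0 0 0 255;0.7 -1 2.5 0 0 0 255")

```text
time_s: 22.65
tool_pos: [460.9, -294.4, 32.5]
eef_rot: [0.617, 0.345, 0.618, -0.345]
ft_force: [-0.1, 0.7, 6.0]
finger_gap: 0.171
```

Call:
carry_out(motion="-30 0 0 0 0 0 255;-60 0 0 0 0 0 255;-90 0 0 0 0 0 255;-90 0 0 0 0 0 255")

```text
time_s: 23.05
tool_pos: [463.0, -296.4, 126.2]
eef_rot: [0.62, 0.344, 0.615, -0.346]
ft_force: [0.2, -0.4, -1.1]
finger_gap: 0.171
```

```bash
python3 - <<'E'
from h import *
print(sense()["finger_gap"],sense()["joint_pos"].round(2))
move([498.9,101.3,122],down(.40+np.pi/2))
E
```

```text
0.17144877863108085 [-0.77  0.57  1.72 -0.    0.84 -1.32]
shift [   2.3  239.1 -319.8] turn [-1.4186  0.0065  0.0037]
```

Call:
carry_out(motion="2 239 -320 -1.419 0.006 0.004 255;2 239 -320 -1.419 0.006 0.004 255;2 239 -320 -1.419 0.006 0.004 255;2 239 -320 -1.419 0.006 0.004 255;2 239 -320 -1.419 0.006 0.004 255;2 239 -320 -1.419 0.006 0.004 255;2 239 -320 -1.419 0.006 0.004 255;2 239 -320 -1.419 0.006 0.004 255;2 239 -320 -1.419 0.006 0.004 255;2 239 -320 -1.419 0.006 0.004 255")

```text
time_s: 24.05
tool_pos: [497.8, 103.6, 121.4]
eef_rot: [0.692, -0.143, 0.693, 0.144]
ft_force: [0.7, 0.0, -0.5]
finger_gap: 0.17
```

```bash
python3 - <<'E'
from h import *
print(pose()[1]);move([498.9,101.0,122],down(.40+np.pi/2))
T=np.array(CP("wrist")["T_tool_cam"]);p=CP("wrist")
ps=shot("wrist","w12"); b=cv2.imread("pics/w12_raw.png")
for f in("w10","w12"):   # drum rear edge & bar rear edge rows along column 255
    g=cv2.imread(f"pics/{f}_raw.png").max(2)[185:260,250:259].mean(1).round(0).astype(int); print(f,list(g))
E
```

```text
[497.77235364 103.55716523 121.44537509]
shift [-0.6 -2.8  0. ] turn [ 0.0088 -0.0009 -0.0005]
w10 [np.int64(191), np.int64(190), np.int64(190), np.int64(190), np.int64(192), np.int64(191), np.int64(191), np.int64(191), np.int64(190), np.int64(191), np.int64(191), np.int64(192), np.int64(189), np.int64(57), np.int64(13), np.int64(14), np.int64(15), np.int64(15), np.int64(16), np.int64(17), np.int64(16), np.int64(16), np.int64(14), np.int64(17), np.int64(16), np.int64(17), np.int64(18), np.int64(17), np.int64(21), np.int64(28), np.int64(26), np.int64(28), np.int64(28), np.int64(26), np.int64(27), np.int64(28), np.int64(27), np.int64(28), np.int64(27), np.int64(18), np.int64(15), np.int64(15), np.int64(15), np.int64(15), np.int64(14), np.int64(16), np.int64(17), np.int64(14), np.int64(15), np.int64(16), np.int64(18), np.int64(16), np.int64(18), np.int64(20), np.int64(19), np.int64(19), np.int64(22), np.int64(23), np.int64(25), np.int64(26), np.int64(26), np.int64(26), np.int64(26), np.int64(25), np.int64(26), np.int64(27), np.int64(26), np.int64(27), np.int64(27), np.int64(26), np.int6
[... 425 characters left out ...]
 np.int64(15), np.int64(18), np.int64(24), np.int64(27), np.int64(26), np.int64(27), np.int64(25), np.int64(25), np.int64(25), np.int64(24), np.int64(25), np.int64(23), np.int64(18), np.int64(13), np.int64(15), np.int64(14), np.int64(17), np.int64(15), np.int64(15), np.int64(13), np.int64(16), np.int64(14), np.int64(13), np.int64(13), np.int64(16), np.int64(13), np.int64(16), np.int64(18), np.int64(19), np.int64(22), np.int64(19), np.int64(23), np.int64(22), np.int64(25), np.int64(25), np.int64(24), np.int64(23), np.int64(25), np.int64(24), np.int64(25), np.int64(24), np.int64(24), np.int64(21), np.int64(23), np.int64(23), np.int64(23), np.int64(23), np.int64(24), np.int64(26), np.int64(26)]
```

```bash
python3 - <<'E'
from h import *
print(pose()[1]);move([498.4,100.7,57],down(.40+np.pi/2))
E
```

```text
[497.80427713 102.74479427 121.45037619]
shift [64.4 -2.1 -0.2] turn [ 0.0079 -0.001  -0.0005]
```

Call:
carry_out(motion="20 -2.1 -0.2 0.008 0 0 255;40 -2.1 -0.2 0.008 0 0 255;52 -2.1 -0.2 0.008 0 0 255;52 -2.1 -0.2 0.008 0 0 255")

```text
time_s: 24.5
tool_pos: [496.9, 100.4, 67.6]
eef_rot: [0.691, -0.139, 0.695, 0.14]
ft_force: [0.2, -0.7, -0.8]
finger_gap: 0.171
```

```bash
python3 - <<'E'
from h import *
print(pose()[1]);move([498.4,100.7,57],down(.40+np.pi/2))
E
```

```text
[496.85155855 100.4097391   67.58632853]
shift [10.6 -0.4  1.6] turn [-0.0016 -0.0052 -0.0024]
```

Call:
carry_out(motion="0 -0.2 1.5 0 -0.005 -0.002 255;3 -0.2 1.5 0 -0.005 -0.002 255;7 -0.2 1.5 0 -0.005 -0.002 255;10.5 -0.2 1.5 0 -0.005 -0.002 255;10.5 -0.2 1.5 0 -0.005 -0.002 255")

```text
time_s: 25.0
tool_pos: [498.5, 100.9, 57.0]
eef_rot: [0.693, -0.14, 0.693, 0.14]
ft_force: [0.0, -0.6, -0.8]
finger_gap: 0.172
```

Call:
carry_out(motion="5 0 0 0 0 0 255;10 0 0 0 0 0 255;14 0 0 0 0 0 255;15 0 0 0 0 0 255;15 0 0 0 0 0 255")

```text
time_s: 25.5
tool_pos: [499.4, 101.1, 42.5]
eef_rot: [0.694, -0.14, 0.692, 0.14]
ft_force: [0.1, 1.9, 5.8]
finger_gap: 0.171
```

Release, close above, and touch the top.

Call:
carry_out(motion="0 0 0 0 0 0 0;0 0 0 0 0 0 0;0 0 0 0 0 0 0;0 0 0 0 0 0 0;-40 0 0 0 0 0 0;-60 0 0 0 0 0 255;-60 0 0 0 0 0 255;-60 0 0 0 0 0 255;-60 0 0 0 0 0 255;-60 0 0 0 0 0 255")

```text
time_s: 26.5
tool_pos: [498.4, 101.0, 101.5]
eef_rot: [0.693, -0.14, 0.693, 0.14]
ft_force: [-0.7, 0.3, 1.0]
finger_gap: 0.145
```

Call:
carry_out(motion="0 0 0 0 0 0 255;20 0 0 0 0 0 255;36 0 0 0 0 0 255;42 0 0 0 0 0 255;44 0 0 0 0 0 255;45 0 0 0 0 0 255;45 0 0 0 0 0 255")

```text
time_s: 27.2
tool_pos: [497.2, 101.0, 58.9]
eef_rot: [0.692, -0.14, 0.694, 0.14]
ft_force: [-6.0, -0.9, 23.4]
finger_gap: -0.002
```

```bash
python3 - <<'E'
from h import *
move([490,-349,152],down(1.2))
E
```

```text
shift [ -93.2 -411.9 -181.4] turn [ 7.695e-01 -2.100e-03 -4.000e-04]
```

Call:
carry_out(motion="-50 0 0 0 0 0 255;-93 0 0 0 0 0 0;-93 -412 -181 0.77 -0.002 0 0;-93 -412 -181 0.77 -0.002 0 0;-93 -412 -181 0.77 -0.002 0 0;-93 -412 -181 0.77 -0.002 0 0;-93 -412 -181 0.77 -0.002 0 0;-93 -412 -181 0.77 -0.002 0 0;-93 -412 -181 0.77 -0.002 0 0;-93 -412 -181 0.77 -0.002 0 0")

```text
time_s: 28.2
tool_pos: [490.7, -300.9, 151.7]
eef_rot: [0.695, 0.131, 0.695, -0.13]
ft_force: [1.5, 0.3, 0.5]
finger_gap: 1.002
```

Call:
carry_out(motion="0 0 0 0 0 0 0;0 0 0 0 0 0 0")

```text
time_s: 28.4
tool_pos: [490.0, -302.1, 151.3]
eef_rot: [0.694, 0.132, 0.695, -0.131]
ft_force: [-0.5, 0.2, 0.7]
finger_gap: 1.0
```

```bash
python3 - <<'E'
from run import *
print(pose()[1]); move([500,-370,152],down(1.2))
E
```

```text
[ 490.03548942 -302.12801223  151.27961327]
shift [ -0.8 -59.5  34.1] turn [-0.004  -0.0015 -0.0013]
```

Call:
carry_out(motion="0 -59.5 34 0 0 0 0;0 -59.5 34 0 0 0 0;0 -59.5 34 0 0 0 0")

```text
time_s: 28.7
tool_pos: [500.5, -371.1, 151.1]
eef_rot: [0.695, 0.132, 0.695, -0.132]
ft_force: [-0.5, -0.2, 0.7]
finger_gap: 1.001
```

```bash
python3 - <<'E'
from run import *
ps=shot("wrist","w13"); print(ps[1])
fits("w13",[(543.3,-393.7,-.82)],"pics/z8.png")
g=wproj(ps,[[544,-394,31]])[0]; print(g)
a=cv2.imread("pics/z8.png"); cv2.imwrite("pics/z8b.png",np.hstack([cv2.resize(a,(400,400)),cv2.resize(cv2.imread("pics/w13_raw.png"),(400,400))]))
E
```

```text
[ 500.53010438 -371.05873644  151.08177629]
[ 543.4  -393.39   -0.83] 0.038
[247.74798758 232.52955237]
```

View pics/z8b.png

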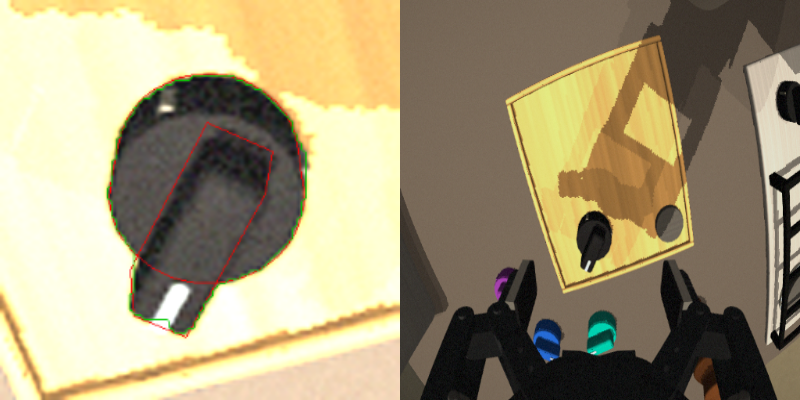

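```bash
python3 - <<'E'
from h import *
move([544.5,-393.9,32],down(.75))
E
```

```text
shift [118.6  -7.3  51.1] turn [ 0.4461 -0.0033 -0.0018]
```

Call:
carry_out(motion="20 -7.3 51 0.446 -0.003 -0.002 0;40 -7.3 51 0.446 -0.003 -0.002 0;40 -7.3 51 0.446 -0.003 -0.002 0;70 -7.3 51 0.446 -0.003 -0.002 0;100 -7.3 51 0.446 -0.003 -0.002 0;112 -7.3 51 0.446 -0.003 -0.002 0;112 -7.3 51 0.446 -0.003 -0.002 0")

```text
time_s: 29.45
tool_pos: [543.1, -390.4, 36.5]
eef_rot: [0.646, 0.282, 0.651, -0.281]
ft_force: [-0.3, 0.2, -0.4]
finger_gap: 0.996
```

```bash
python3 - <<'E'
from h import *
print(pose()[1]);move([544.5,-393.9,31.5],down(.75))
E
```

```text
[ 543.12780333 -390.3785538    36.45109756]
shift [ 4.9 -1.4  3.5] turn [ 0.0019 -0.0069  0.0002]
```

Call:
carry_out(motion="4.9 -1.4 3.5 0.002 -0.007 0 0;4.9 -1.4 3.5 0.002 -0.007 0 255;4.9 -1.4 3.5 0.002 -0.007 0 255;4.9 -1.4 3.5 0.002 -0.007 0 255;4.9 -1.4 3.5 0.002 -0.007 0 255;4.9 -1.4 3.5 0.002 -0.007 0 255;4.9 -1.4 3.5 0.002 -0.007 0 255;4.9 -1.4 3.5 0.002 -0.007 0 255;4.9 -1.4 3.5 0.002 -0.007 0 255;4.9 -1.4 3.5 0.002 -0.007 0 255")

```text
time_s: 30.45
tool_pos: [544.8, -394.4, 32.2]
eef_rot: [0.649, 0.282, 0.648, -0.282]
ft_force: [0.1, -0.0, 5.4]
finger_gap: 0.164
```

Call:
carry_out(motion="-30 0 0 0 0 0 255;-60 0 0 0 0 0 255;-90 0 0 0 0 0 255;-90 0 0 0 0 0 255")

```text
time_s: 30.85
tool_pos: [546.8, -396.2, 126.3]
eef_rot: [0.652, 0.281, 0.645, -0.283]
ft_force: [0.9, -0.6, -0.6]
finger_gap: 0.169
```

```bash
python3 - <<'E'
from h import *
print(sense()["finger_gap"],sense()["joint_pos"].round(2))
move([501.0,16.0,122],down(.56+np.pi/2))
E
```

```text
0.16925077606837668 [-0.79  0.71  1.39 -0.    1.03 -1.54]
shift [   1.1  247.4 -332.9] turn [-1.3808  0.0081  0.0066]
```

Call:
carry_out(motion="1 247 -333 -1.381 0.008 0.007 255;1 247 -333 -1.381 0.008 0.007 255;1 247 -333 -1.381 0.008 0.007 255;1 247 -333 -1.381 0.008 0.007 255;1 247 -333 -1.381 0.008 0.007 255;1 247 -333 -1.381 0.008 0.007 255;1 247 -333 -1.381 0.008 0.007 255;1 247 -333 -1.381 0.008 0.007 255;1 247 -333 -1.381 0.008 0.007 255;1 247 -333 -1.381 0.008 0.007 255")

```text
time_s: 31.85
tool_pos: [498.4, 19.0, 121.0]
eef_rot: [0.678, -0.197, 0.68, 0.199]
ft_force: [0.1, -0.5, -1.1]
finger_gap: 0.169
```

```bash
python3 - <<'E'
from h import *
ps=shot("wrist","w14")
for f in("w10","w12","w14"):
    g=cv2.imread(f"pics/{f}_raw.png").max(2)[194:228,250:259].mean(1).round(0).astype(int).tolist(); print(f,g)
print(pose()[1]);move([501.2,16.0,70],down(.56+np.pi/2))
E
```

```text
w10 [191, 191, 192, 189, 57, 13, 14, 15, 15, 16, 17, 16, 16, 14, 17, 16, 17, 18, 17, 21, 28, 26, 28, 28, 26, 27, 28, 27, 28, 27, 18, 15, 15, 15]
w12 [146, 147, 112, 16, 12, 12, 13, 13, 15, 15, 13, 12, 12, 11, 14, 17, 15, 18, 24, 27, 26, 27, 25, 25, 25, 24, 25, 23, 18, 13, 15, 14, 17, 15]
w14 [126, 135, 138, 139, 12, 15, 16, 15, 13, 13, 14, 16, 11, 13, 13, 13, 13, 15, 17, 22, 27, 26, 25, 25, 25, 24, 27, 25, 22, 20, 15, 13, 12, 13]
[499.07344862  17.80303103 121.03261093]
shift [51.  -2.8  0.9] turn [ 0.0057 -0.0019 -0.0023]
```

Call:
carry_out(motion="20 -2.8 0.9 0.006 -0.002 -0.002 255;40 -2.8 0.9 0.006 -0.002 -0.002 255;51 -2.8 0.9 0.006 -0.002 -0.002 255;53 -2.8 0.9 0.006 -0.002 -0.002 255;53 -2.8 0.9 0.006 -0.002 -0.002 255")

```text
time_s: 32.4
tool_pos: [500.9, 15.8, 67.5]
eef_rot: [0.679, -0.195, 0.68, 0.195]
ft_force: [0.3, 0.1, 0.0]
finger_gap: 0.169
```

```bash
python3 - <<'E'
from h import *
print(pose()[1]);move([501.5,15.4,57],down(.56+np.pi/2))
E
```

```text
[500.88391111  15.79620987  67.54215179]
shift [10.5 -0.7  0.3] turn [-0.001  -0.0009 -0.0012]
```

Call:
carry_out(motion="0 -0.6 0.3 0 0 0 255;4 -0.6 0.3 0 0 0 255;7 -0.6 0.3 0 0 0 255;10 -0.6 0.3 0 0 0 255;10 -0.6 0.3 0 0 0 255")

```text
time_s: 32.9
tool_pos: [501.2, 15.5, 57.3]
eef_rot: [0.679, -0.195, 0.68, 0.195]
ft_force: [-0.5, 0.1, -0.7]
finger_gap: 0.164
```

Call:
carry_out(motion="5 0 0 0 0 0 255;10 0 0 0 0 0 255;14 0 0 0 0 0 255;15.5 0 0 0 0 0 255;15.5 0 0 0 0 0 255")

```text
time_s: 33.4
tool_pos: [501.8, 15.8, 42.2]
eef_rot: [0.68, -0.195, 0.68, 0.195]
ft_force: [-0.5, 3.1, 6.3]
finger_gap: 0.172
```

Call:
carry_out(motion="0 0 0 0 0 0 0;0 0 0 0 0 0 0;0 0 0 0 0 0 0;0 0 0 0 0 0 0;-40 0 0 0 0 0 0;-60 0 0 0 0 0 255;-60 0 0 0 0 0 255;-60 0 0 0 0 0 255;-60 0 0 0 0 0 255;-60 0 0 0 0 0 255")

```text
time_s: 34.4
tool_pos: [501.0, 15.8, 101.2]
eef_rot: [0.679, -0.194, 0.681, 0.196]
ft_force: [0.8, -0.4, -0.3]
finger_gap: 0.141
```

Call:
carry_out(motion="0 0 0 0 0 0 255;20 0 0 0 0 0 255;36 0 0 0 0 0 255;42 0 0 0 0 0 255;44 0 0 0 0 0 255;44.5 0 0 0 0 0 255;44.5 0 0 0 0 0 255")

```text
time_s: 35.1
tool_pos: [499.7, 16.0, 59.0]
eef_rot: [0.678, -0.194, 0.681, 0.196]
ft_force: [-5.8, -0.2, 21.9]
finger_gap: -0.002
```

```bash
python3 - <<'E'
from h import *
move([640,371,260],down(1.654)); print(sense()["joint_pos"].round(2))
E
```

```text
shift [-201.2  227.1  306.6] turn [ 0.476  -0.0039 -0.0027]
[-0.19  0.65  1.88  0.    0.62 -2.32]
```

Call:
carry_out(motion="-50 0 0 0 0 0 255;-100 0 0 0 0 0 255;-150 20 20 0 0 0 255;-206 227 307 0.476 -0.004 -0.003 255;-206 227 307 0.476 -0.004 -0.003 255;-206 227 307 0.476 -0.004 -0.003 255;-206 227 307 0.476 -0.004 -0.003 255;-206 227 307 0.476 -0.004 -0.003 255;-206 227 307 0.476 -0.004 -0.003 255;-206 227 307 0.476 -0.004 -0.003 255")

```text
time_s: 36.1
tool_pos: [631.3, 350.3, 260.4]
eef_rot: [0.706, -0.03, 0.707, 0.029]
ft_force: [1.6, -0.7, -0.4]
finger_gap: 0.003
```

Call:
carry_out(motion="0 0 0 0 0 0 255;0 0 0 0 0 0 255")

```text
time_s: 36.3
tool_pos: [630.7, 351.3, 259.4]
eef_rot: [0.706, -0.031, 0.707, 0.03]
ft_force: [-0.1, -0.8, 0.7]
finger_gap: -0.004
```

```bash
python3 - <<'E'
from h import *
print(pose()[1]); move([637.7,371.2,202],down(1.654)); im=shot("wrist","w15")
E
```

```text
[630.65887338 351.33397818 259.37858317]
shift [57.3 19.3  8.8] turn [ 0.0026 -0.0023  0.0017]
```

Call:
carry_out(motion="0 19.3 9 0 0 0 255;20 19.3 9 0 0 0 255;40 19.3 9 0 0 0 255;57 19.3 9 0 0 0 255;57 19.3 9 0 0 0 255")

```text
time_s: 36.85
tool_pos: [635.0, 366.6, 198.4]
eef_rot: [0.702, -0.031, 0.711, 0.027]
ft_force: [-0.1, -0.1, 0.6]
finger_gap: -0.0
```

```bash
python3 - <<'E'
from h import *
r,t=pose(); print(t); H=np.array([591.9,367.4,52]); ex=np.array([.9966,.083,0])
for th in(1.4,1.2,1.0,.8,.6,.45,.3):
    P=H+ex*(-157*np.cos(th)+31*np.sin(th)+17)+[0,0,157*np.sin(th)+31*np.cos(th)-10]; print(th,r.inv().apply(P-t).round(0))
E
```

```text
[635.01583866 366.64669029 198.40719346]
1.4 [ -3.   4. -22.]
1.2 [ -1.   4. -54.]
1.0 [  9.   4. -85.]
0.8 [  24.    4. -113.]
0.6 [  44.    4. -137.]
0.45 [  62.    4. -153.]
0.3 [  82.    5. -166.]
```

Call:
carry_out(motion="-3 4 -10 0 0 0 255;-3 4 -22 0 0 0 255;-2 4 -38 0 0 0 255;-1 4 -54 0 0 0 255;4 4 -70 0 0 0 255;9 4 -85 0 0 0 255;16 4 -99 0 0 0 255;24 4 -113 0 0 0 255")

```text
time_s: 37.65
tool_pos: [521.8, 361.1, 178.0]
eef_rot: [0.704, -0.03, 0.709, 0.027]
ft_force: [0.7, 0.5, 0.5]
finger_gap: 0.0
```

Call:
carry_out(motion="10 0 -12 0 0 0 255;22 0 -24 0 0 0 255;32 0 -32 0 0 0 255;41 0 -40 0 0 0 255;51 0 -47 0 0 0 255;61 0 -53 0 0 0 255;61 0 -53 0 0 0 255")

```text
time_s: 38.35
tool_pos: [467.4, 356.2, 116.2]
eef_rot: [0.703, -0.031, 0.71, 0.027]
ft_force: [-0.7, -0.1, 0.2]
finger_gap: -0.001
```

```bash
python3 - <<'E'
from h import *
shot("side","s16",(150,80,300,180),4)
print(pose()[1]); move([436,354.6,170],down(1.654))
E
```

```text
[467.77158513 356.26548936 116.73217883]
shift [-53.    0.7 -32.3] turn [-0.0017 -0.0099  0.0046]
```

View pics/s16.png

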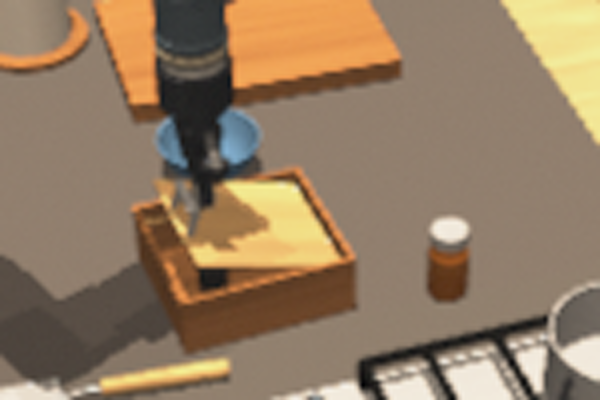

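Call:
carry_out(motion="-25 0 0 0 0 0 255;-50 0 0 0 -0.01 0.005 255;-50 0 -22 0 -0.01 0.005 255;-50 0 -27 0 -0.01 0.005 255;-30 0 -28 0 -0.01 0.005 255;-15 0 -29 0 -0.01 0.005 255;0 0 -30 0 -0.01 0.005 255;12 0 -31 0 -0.01 0.005 255;22 0 -31 0 -0.01 0.005 255;25 0 -31 0 -0.01 0.005 255")

```text
time_s: 39.4
tool_pos: [425.7, 352.2, 89.3]
eef_rot: [0.698, -0.03, 0.715, 0.027]
ft_force: [-19.0, 5.8, 7.6]
finger_gap: -0.002
```

Call:
carry_out(motion="-20 0 0 0 0 0 255;-45 0 0 0 0 0 255;-45 3 20 0 0 0 255;-45 3 20 0 0 0 255")

```text
time_s: 39.8
tool_pos: [449.6, 358.1, 134.6]
eef_rot: [0.7, -0.029, 0.713, 0.027]
ft_force: [0.0, 0.7, -0.3]
finger_gap: 0.001
```

```bash
python3 - <<'E'
from h import *
print(pose()[1],sense()["ft_force"]); move([445,355.2,100],down(1.654))
E
```

```text
[449.58800373 358.05838707 134.58663662] [ 0.0024404   0.73318599 -0.32803789]
shift [34.7 -2.4 -4.2] turn [-0.0036 -0.0183  0.0014]
```

Call:
carry_out(motion="0 -2.4 -4 -0.004 -0.018 0 255;15 -2.4 -4 -0.004 -0.018 0 255;28 -2.4 -4 -0.004 -0.018 0 255;34 -2.4 -4 -0.004 -0.018 0 255;34 -2.4 -4 -0.004 -0.018 0 255")

```text
time_s: 40.3
tool_pos: [444.1, 354.6, 99.0]
eef_rot: [0.705, -0.031, 0.708, 0.028]
ft_force: [1.0, 0.0, -0.2]
finger_gap: -0.001
```

Call:
carry_out(motion="4 0 0 0 0 0 255;7 0 0 0 0 0 255;9 0 -2 0 0 0 255;10.5 0 -2 0 0 0 255;10.5 0 -2 0 0 0 255")

```text
time_s: 40.8
tool_pos: [441.9, 354.5, 88.9]
eef_rot: [0.705, -0.031, 0.708, 0.029]
ft_force: [-0.4, 0.2, 2.0]
finger_gap: 0.001
```

Call:
carry_out(motion="1 0 0 0 0 0 255;2 0 0 0 0 0 255;2 0 0 0 0 0 255")

```text
time_s: 41.1
tool_pos: [442.0, 354.5, 88.5]
eef_rot: [0.705, -0.031, 0.708, 0.029]
ft_force: [-2.7, -1.6, 10.8]
finger_gap: 0.003
```

```bash
python3 - <<'E'
from h import *
move([400,-200,250],down(1.2))
E
```

```text
shift [-159.7 -549.5  -88.7] turn [ 0.4546 -0.0025  0.0033]
```

Call:
carry_out(motion="-50 0 0 0 0 0 255;-100 0 0 0 0 0 255;-150 0 0 0 0 0 255;-160 -549 -89 0.45 0 0 255;-160 -549 -89 0.45 0 0 255;-160 -549 -89 0.45 0 0 255;-160 -549 -89 0.45 0 0 255;-160 -549 -89 0.45 0 0 255;-160 -549 -89 0.45 0 0 255;-160 -549 -89 0.45 0 0 255")

```text
time_s: 42.1
tool_pos: [415.1, 4.3, 245.6]
eef_rot: [0.695, 0.127, 0.696, -0.13]
ft_force: [1.1, -0.6, -0.1]
finger_gap: -0.002
```

Call:
carry_out(motion="0 -160 -20 0 0 0 255;0 -300 -40 0 0 0 255;0 -300 -40 0 0 0 255;0 -300 -40 0 0 0 255;0 -300 -40 0 0 0 255;0 -300 -40 0 0 0 255;0 -300 -40 0 0 0 255;0 -300 -40 0 0 0 255")

```text
time_s: 42.9
tool_pos: [269.7, -262.7, 246.6]
eef_rot: [0.695, 0.129, 0.695, -0.131]
ft_force: [0.4, 0.2, 0.1]
finger_gap: -0.001
```

```bash
python3 - <<'E'
from h import *
shot("top","t17"); a=cv2.imread("pics/top0.png").astype(int); b=cv2.imread("pics/t17_raw.png").astype(int)
print(pose()[1])
def whiterod(i):
    c=i[212:230,148:182]; m=(c.min(2)>165); y,x=np.nonzero(m); return x.mean()+148,y.mean()+212,m.sum()
print("rod",whiterod(a),whiterod(b))
d=np.abs(a-b).max(2)
for n,(x0,y0,x1,y1) in dict(box=(138,172,192,232),bowl=(94,182,130,216),jar=(180,140,196,160),spatula=(184,216,208,290),pan=(224,96,280,150),mill=(326,138,350,164),disc=(330,184,345,198),lookalikes=(363,158,412,204),mug=(290,236,318,270)).items(): print(n,(d[y0:y1,x0:x1]>45).sum(),d[y0:y1,x0:x1].size)
c=b[195:220,225:290].max(2); print("gold px",((b[195:220,225:290,2]-b[195:220,225:290,0])>60).sum(),((a[195:220,225:290,2]-a[195:220,225:290,0])>60).sum(),"dark",(c<70).sum())
m=(c<75).astype(np.uint8); n,l,st,ce=cv2.connectedComponentsWithStats(m)
for k in range(1,n):
    if st[k,4]>20: print(st[k,4],unproj("top",ce[k]+[225,195],40).round(1))
E
```

```text
[ 270.09811817 -261.1078887   246.46677048]
rod (np.float64(161.83870967741936), np.float64(220.67741935483872), np.int64(31)) (np.float64(162.42857142857142), np.float64(220.60714285714286), np.int64(28))
box 0 3240
bowl 0 1224
jar 0 320
spatula 21 1776
pan 0 3024
mill 0 624
disc 0 210
lookalikes 80 2254
mug 182 952
gold px 0 23 dark 147
85 [495.9  97.7  40. ]
74 [498.8  13.4  40. ]
80 [500.8 -70.6  40. ]
```

```bash
python3 - <<'E'
from h import *
a=cv2.imread("pics/top0.png"); b=cv2.imread("pics/t17_raw.png")
for i in(a,b):
    h=cv2.cvtColor(i,cv2.COLOR_BGR2HSV)
    for n,lo,hi in(("turq",75,98),("blue",105,122),("purple",138,160)):
        r=h[158:204,363:412]; y,x=np.nonzero((r[...,0]>=lo)&(r[...,0]<=hi)&(r[...,1]>120)); print(n,len(x),(x.mean()+363).round(1),(y.mean()+158).round(1),end=" | ")
    r=i[230:275,285:322]; y,x=np.nonzero(r.min(2)>150); print("mug",len(x),(x.mean()+285).round(1),(y.mean()+230).round(1))
d=np.abs(a.astype(int)-b).max(2)[236:270,290:318]; y,x=np.nonzero(d>45); print(np.percentile(x,[5,50,95])+290,np.percentile(y,[5,50,95])+236)
E
```

```text
turq 117 372.3 166.9 | blue 102 395.7 172.2 | purple 102 402.4 194.7 | mug 137 302.2 244.3
turq 117 372.3 166.9 | blue 101 395.8 172.2 | purple 101 402.4 194.7 | mug 261 302.7 248.3
[291. 300. 317.] [248. 254. 269.]
```

```bash
python3 -c "
from bench import workorder
print(workorder.hand_in())"
```

```text
the job is handed in; nothing more can be done
None
```

The job is done and handed in at about 43 s of robot time. I lifted the flap, put the only cap present (on spindle2) in the box's lower tier, and pushed all three knobs home with their flats aligned. I then shut the flap.

**Last checks:**
- **Knobs:** pressed on top with about 15 to 23 N, each stopped at 59 mm, which is the height of a fully seated knob. The top camera shows three dark knobs on the spindles and no bare brass.
- **Flap:** my first press slid off the handle rod, with 19 N sideways. The second held firm at the shut height of 89 mm at the rod's top. The box then looked the same as at the start.
- **Cap:** a wrist picture taken after release showed it standing upright in the box.
- **Bystanders:** the bowl, jar, pan, mill, burner disc and look-alikes had not moved. A few pixels differ by the mug and spatula. I put this down to the arm's shadow and the arm covering part of them, but my picture allowance was used up, so I did not confirm it with another close look.

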